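# Sort chromatograph parts and vials into their stock trays

## Task

Put the five loose items on the lab bench (tall vial, short vial, brass hexagon nut, steel collar, aluminium clamp bar) away in the five grey trays, each in the empty front bay of the tray whose rear pocket shows a sample of the same kind. Stand the vials upright, as they are now, without ever tipping them over, lay the other parts flat on the bay floor as they lie now, and leave everything released and at rest.

Things in the scene. Friction and masses are not known exactly. Their poses are not given: they have to be found in the camera images.
- vial_tall_mid (a point): tall amber glass vial with aluminium crimp cap, standing upright, 75 mm high, glass body 23 mm across up to 58 mm above its foot, cap 20 mm across. The point is its centre, half-way up (37.5 mm above its underside); z is up. Loose on the bench, about 35 g.
- vial_short_mid (a point): short amber glass vial with aluminium crimp cap, standing upright, 45 mm high, glass body 23 mm across up to 28 mm above its foot, cap 20 mm across. The point is its centre, half-way up (22.5 mm above its underside); z is up. Loose on the bench, about 22 g.
- nut_mid (a point): brass hexagon nut lying flat, 20 mm high, 34 mm across flats (39 mm across corners), dark socket in its top; its x axis is normal to one pair of flats, the others follow every 60 degrees. The point is its centre, half-way up (10 mm above its underside); z is up. Loose on the bench, about 120 g.
- collar_mid (a point): round steel collar (thick ring) lying flat, 44 mm outside diameter, 24 mm hole, 16 mm high. The point is its centre, half-way up (8 mm above its underside); z is up. Loose on the bench, about 110 g.
- bar_mid (a point): aluminium clamp bar lying flat, 64 mm long (along its x axis), 20 mm wide (y), 18 mm high, two dark holes in its top. The point is its centre, half-way up (9 mm above its underside); z is up. Loose on the bench, about 60 g.
- bay_vial_tall (a point): Fixed grey tray with a fixed sample in its rear pocket: the long (75 mm) amber vial lying on its side; otherwise all five trays are alike. Point: centre of the empty front bay, on its floor 4 mm above the bench; bay 70 mm (x) by 102 mm (y) inside, x towards the pocket, z up. Walls 4 mm, rims 16 mm above the bench. Pocket centre 61 mm along x; sample tops under 28 mm above the bench.
- bay_vial_short (a point): Fixed grey tray with a fixed sample in its rear pocket: the short (45 mm) amber vial lying on its side; otherwise all five trays are alike. Point: centre of the empty front bay, on its floor 4 mm above the bench; bay 70 mm (x) by 102 mm (y) inside, x towards the pocket, z up. Walls 4 mm, rims 16 mm above the bench. Pocket centre 61 mm along x; sample tops under 28 mm above the bench.
- bay_nut (a point): Fixed grey tray with a fixed sample in its rear pocket: a brass hexagon nut; otherwise all five trays are alike. Point: centre of the empty front bay, on its floor 4 mm above the bench; bay 70 mm (x) by 102 mm (y) inside, x towards the pocket, z up. Walls 4 mm, rims 16 mm above the bench. Pocket centre 61 mm along x; sample tops under 28 mm above the bench.
- bay_collar (a point): Fixed grey tray with a fixed sample in its rear pocket: a round steel collar; otherwise all five trays are alike. Point: centre of the empty front bay, on its floor 4 mm above the bench; bay 70 mm (x) by 102 mm (y) inside, x towards the pocket, z up. Walls 4 mm, rims 16 mm above the bench. Pocket centre 61 mm along x; sample tops under 28 mm above the bench.
- bay_bar (a point): Fixed grey tray with a fixed sample in its rear pocket: an aluminium clamp bar with two holes; otherwise all five trays are alike. Point: centre of the empty front bay, on its floor 4 mm above the bench; bay 70 mm (x) by 102 mm (y) inside, x towards the pocket, z up. Walls 4 mm, rims 16 mm above the bench. Pocket centre 61 mm along x; sample tops under 28 mm above the bench.
Things that resemble listed ones, but are neither listed nor needed, are in the scene too. Leave any blue look-alike of the part that bears bar_mid alone. What is shaped like the part that bears vial_short_mid but turquoise is not meant.

How it is judged:
By the outcome, as a careful person would: the job done as asked, in the order asked, and still so for the second after the job is handed in, with the robot touching nothing.
It also fails if it takes over 120 s, if anything falls off the work surface, if the arm or the gripper's body presses on something with over 40 N, if the wrist force passes 120 N, or if a joint passes its speed limit or range.

## Robot

A 6-joint arm with a two-finger parallel gripper is mounted at the origin on the work surface. World frame = base frame: x ahead of the robot, y to its left, z up, the work surface at z = 0. Lengths are in m, angles in rad, forces in N, time in s.
With the tool pointing down it reaches from about 0.325 to 1 m from the base axis. Payload 5.1 kg.
Tool frame: the origin (TCP) lies midway between the tips of the shut fingers; the grasp point (between the pads) lies 19 mm behind it; z points along the fingers, y is the direction in which the jaws open and shut (so a half turn about z gives the same grasp; the last joint's range is limited). The gripper opens to 85 mm and grips with 20 to 120 N. Pads are 22 mm wide; open, the fingers measure 114 mm over their backs; the gripper's body (76 mm by 85 mm) begins 54 mm behind the grasp point. The pads swing forward as they close: fully open they stand 13 mm farther back than shut.
Start: joints at [-1.394, 0.124, 1.65, -0, 1.367, -0.083], TCP at [0.167, -0.628, 0.231] pointing down, gripper open.
Joint ranges: [-2.61, 2.61], [-1.02, 2.33], [0.03, 2.71], [-1.35, 4.49], [0.32, 2.68], [-2.91, 2.91]. Speed limits (rad/s): [2.57, 2.57, 3.14, 3.14, 3.14, 3.14].

## Interface

Orientations are given as [roll, pitch, yaw] about the fixed x, y, z axes, in that order (R = Rz(yaw) Ry(pitch) Rx(roll)).
In Python, from workcell import status, snapshot, job_done gives the robot as it stands.
- The arm moves only by the tool arm_command, never from a script. Its argument "series" is a list that holds one entry, the list of rows, each a list of 7 numbers: the finger opening in m, from 0 to 0.0854, then the shift along the tool's x, y, z in m, then the turn, a rotation vector about the tool's x, y, z in rad. In form: [[[jaw, tx, ty, tz, rx, ry, rz], ...]]. A call has 1 to 20 rows; each row shifts and turns the pose as measured when the row begins, along the tool's axes as they then stand; what a row does not reach is not made up. A row lasts 1/8 s, in which the tool goes at most 62.5 mm and 10.7 degrees, less where a joint would pass 70% of its speed; a pose out of reach is approached as far as the arm can. A call with a gripper value outside its range is refused whole. The fingers move at their own pace and stop on an object; "grip_force" is the grip in N (left out, the last holds). Time passes only in rows, so rows that do not move let the fingers close. It gives the time, the measured TCP pose, the force and the opening at its end, in the units of the state.
- status.observe(): the state, without advancing time (a new reading comes with each control period).
- snapshot(name): name is "scene" or "side" or "wrist"; returns a dict with "image" (400x640x3 uint8, red, green, blue), "fx", "fy", "cx", "cy" (pixels), "rvec" (rotation vector, rad) and "tvec" (3), from world to camera coordinates, as OpenCV has them. Camera axes: x right, y down, z forward; pixel columns grow to the right and rows downward; lengths in m; the calibration is good to about 2 mm. The wrist camera is an equidistant fisheye: a pixel r from the principal point sees the ray r / f radians off the axis. A picture is of the moment at which its call begins. There is no depth.
- job_done(): hands the job in, once; it reports no verdict.
The state is a dict: "clock": time; "joint_pos": joint angles; "qd": joint speeds; "joint_torque": joint torques, N m; "eef_pos": TCP position; "ee_rot": TCP orientation; "contact_force": force on the tool from outside, world axes, zero at the start; "ft_torque": the same for the moment, N m; "finger_gap": finger opening in m.
Only numpy, scipy, OpenCV 4.12 (cv2) and the standard library are available. Lean on these libraries where they do the work, as an engineer would, in place of code of your own. Each camera call takes 0.05 s, during which the arm holds its last target.

## Working session

There is one attempt and no reset: what is moved stays moved. The work goes in short steps, Python scripts to look and compute and a tool call to move; the robot and the scene stay as the last step left them, time stands still between calls to the robot, and variables do not carry over. Pictures are saved under pics/ and viewed, and the job is handed in when it is done.

Besides the shell and the picture viewer there is one more tool, called after "Request:" as a command line: name --argument value ..., lists and objects as JSON in quotes. arm_command: Moves the arm, as the interface text tells. Its arguments: {"type":"object","properties":{"series":{"type":"array","items":{"type":"array","items":{"type":"array","items":{"type":"number"}}}},"grip_force":{"type":"number"}},"required":["series"]}

```bash
ls; mkdir -p pics; python3 - <<'E'
from workcell import status,snapshot
import cv2
print(status.observe())
for n in ["scene","side","wrist"]:
    s=snapshot(n); cv2.imwrite(f"pics/{n}0.png",s["image"][:,:,::-1]); print(n,{k:v for k,v in s.items() if k!="image"})
    import pickle; pickle.dump(s,open(f"{n}0.pkl","wb"))
E
```

```text
pics
{'clock': 0.0, 'joint_pos': array([-1.39359872e+00,  1.24544643e-01,  1.65167913e+00,  1.94965150e-05,
        1.36745501e+00, -8.26252882e-02]), 'qd': array([-0.0011342 ,  0.00034412, -0.00104004,  0.00027019, -0.00067034,
       -0.00107863]), 'joint_torque': array([-1.78560371e-03, -4.23611677e+01, -3.65456164e+01, -2.34798908e-04,
        7.10878856e-03,  1.10906595e-05]), 'eef_pos': array([ 0.16684608, -0.62760062,  0.23002437]), 'ee_rot': array([-3.13951521e+00, -1.91192869e-04,  2.59818736e-01]), 'contact_force': array([-0.30080324, -0.48287341, -0.5614288 ]), 'ft_torque': array([-0.0244751 ,  0.00628132, -0.00838129]), 'finger_gap': 0.0852209680053234}
scene {'fx': 513.5147320385187, 'fy': 513.5147320385187, 'cx': 320.88483980172003, 'cy': 200.41564356559346, 'rvec': array([ 1.40904134,  2.32947759, -0.76690534]), 'tvec': array([ 0.22285694, -0.30135411,  1.42023924])}
side {'fx': 476.136245681364, 'fy': 476.136245681364, 'cx': 322.12987249570205, 'cy': 198.79903438431103, 'rvec': array([ 0.59290722, -2.63296297,  1.25147228]), 'tvec': array([0.44882784, 0.1935641 , 1.22933292])}
wrist {'fx': 309.70691628693146, 'fy': 309.70691628693146, 'cx': 319.52317167775, 'cy': 196.0369643464495, 'rvec': array([-2.30671307,  1.77213888,  0.25210071]), 'tvec': array([-0.64843061, -0.03741264,  0.37891919])}
```

View pics/scene0.png

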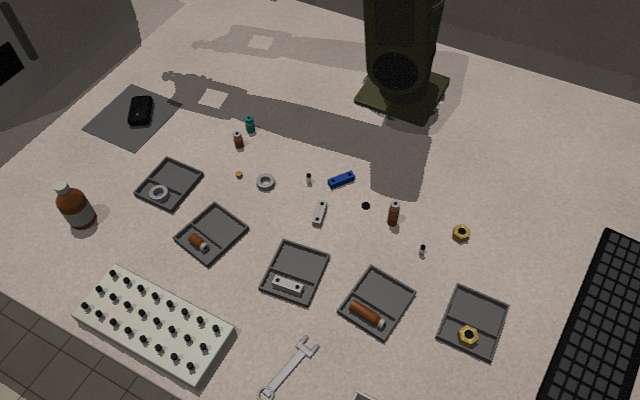

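View pics/side0.png

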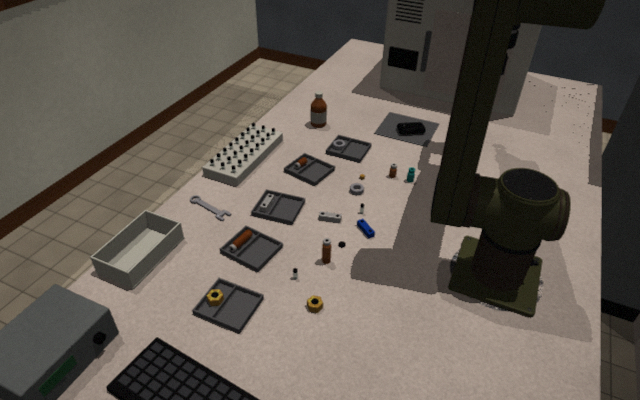

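View pics/wrist0.png

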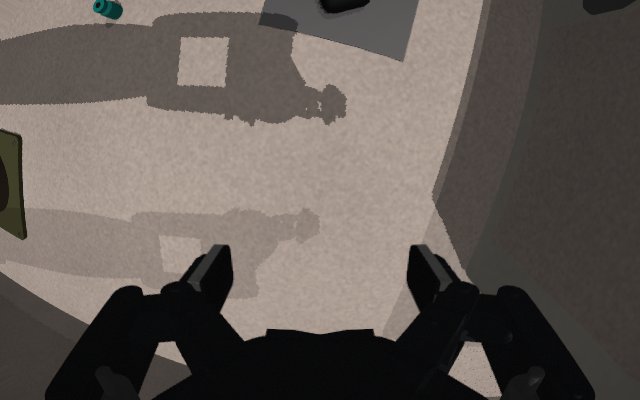

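Candidates in the scene picture:
- Short vial: amber (238,140), or turquoise (249,124), which is not meant.
- Tall vial: (394,213). The bottle at (75,205) is far too big.
- Bar: silver (320,213), or blue (342,180), which is not meant. The tray sample is at (288,284).
- Collar: (265,182). Its sample is at (159,193).
- Nut: (461,232). Its sample is at (468,335).
- Small clutter: (239,174), (309,179), (366,205) and (422,250).

I'll check these in enlarged crops.

```bash
cat > h.py <<'E'
import numpy as np, cv2, pickle
from scipy.spatial.transform import Rotation as Ro
def load(n): return pickle.load(open(n,"rb"))
def ray(s,u,v,fish=False):
    R=cv2.Rodrigues(np.array(s["rvec"]))[0]; t=np.array(s["tvec"]).ravel()
    x=(u-s["cx"])/s["fx"]; y=(v-s["cy"])/s["fy"]
    if fish:
        r=np.hypot(x,y); d=np.array([np.sin(r)*x/r,np.sin(r)*y/r,np.cos(r)])
    else: d=np.array([x,y,1])
    return -R.T@t, R.T@d
def onz(s,u,v,z,fish=False):
    c,d=ray(s,u,v,fish); return c+d*(z-c[2])/d[2]
def proj(s,P,fish=False):
    R=cv2.Rodrigues(np.array(s["rvec"]))[0]; p=np.atleast_2d(P)@R.T+np.array(s["tvec"]).ravel()
    if fish:
        rr=np.hypot(p[:,0],p[:,1]); th=np.arctan2(rr,p[:,2]); k=s["fx"]*th/rr
        return np.c_[s["cx"]+k*p[:,0], s["cy"]+k*p[:,1]]
    return np.c_[s["cx"]+s["fx"]*p[:,0]/p[:,2], s["cy"]+s["fy"]*p[:,1]/p[:,2]]
def crop(s,x0,y0,w,h,k,name):
    im=s["image"][y0:y0+h,x0:x0+w,::-1]; im=cv2.resize(im,None,fx=k,fy=k,interpolation=cv2.INTER_CUBIC)
    for i in range(0,w,10): cv2.putText(im,str(x0+i) if i%20==0 else "|",(i*k,8),0,.32,(0,0,255),1)
    for i in range(0,h,10): cv2.putText(im,str(y0+i),(0,i*k+4),0,.32,(0,0,255),1)
    cv2.imwrite("pics/"+name,im)
E
python3 - <<'E'
from h import *
s=load("scene0.pkl"); d=load("side0.pkl")
crop(s,220,110,190,140,4,"c1.png"); crop(s,380,190,150,150,4,"c2.png"); crop(s,130,140,200,150,4,"c3.png");crop(s,250,230,180,120,4,"c4.png")
E
```

```text
(no output)
```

View pics/c1.png

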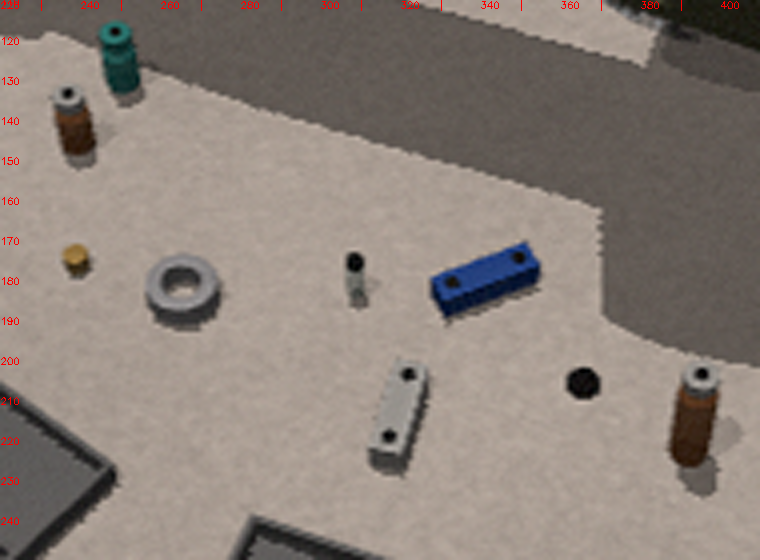

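View pics/c2.png

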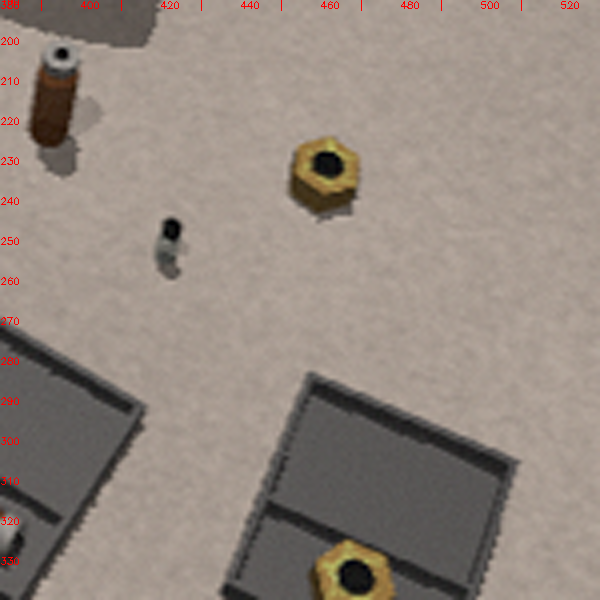

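View pics/c3.png

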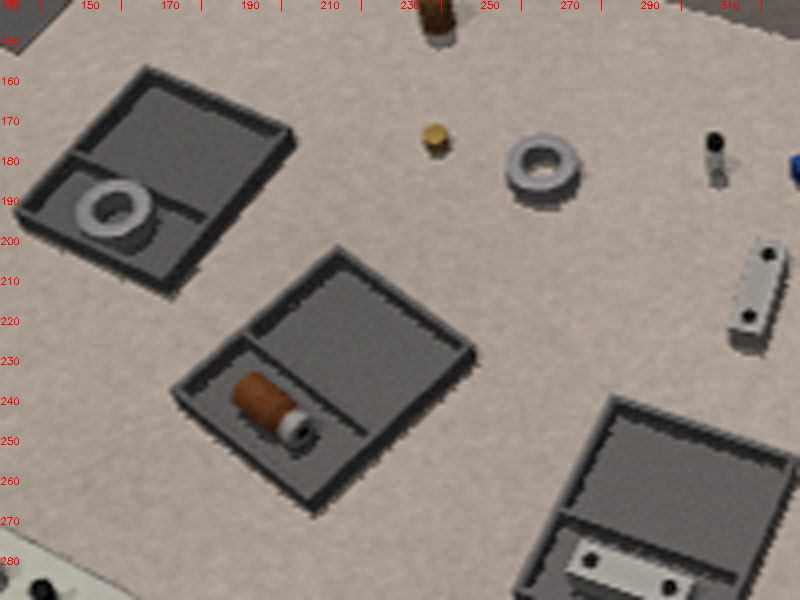

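View pics/c4.png

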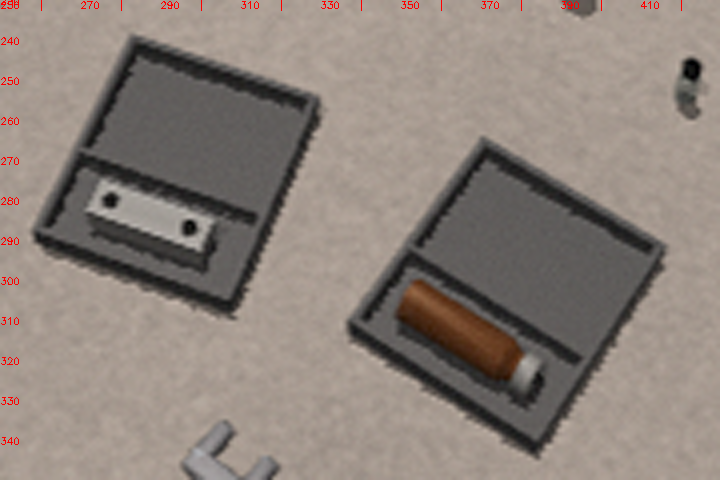

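```bash
python3 - <<'E'
from h import *
s=load("scene0.pkl"); d=load("side0.pkl")
print("cams",ray(s,320,200)[0],ray(d,320,200)[0])
f=np.round
it={"tall":(395.5,203.3,.075),"short":(237,133.5,.045),"turq":(249,117.5,.045),"nut":(462,230.8,.02),"collar":(265.7,180.2,.016),"barA":(322,203.5,.018),"barB":(317.25,219,.018),
"brass":(238.8,173.5,.01),"p1":(308.8,175.5,.02),"blk":(365.8,205.5,.003),"p2":(422.7,247,.02),"blueA":(333,180.5,.018),"blueB":(349.7,174.4,.018)}
for k,(u,v,z) in it.items(): print(k,f(onz(s,u,v,z),4), "side px",f(proj(d,onz(s,u,v,z)),1))
hx=[(327,137),(358,152),(357,182),(322,196),(292,180),(296,152)]
P=[onz(s,380+a/4,190+b/4,.02)[:2] for a,b in hx]; c=np.mean(P,0); print("nut c",c)
for p in P: print(f(np.r_[np.hypot(*(p-c)),np.degrees(np.arctan2(*(p-c)[::-1]))],4))
# trays
from scipy.optimize import least_squares
tr={"collar":[(148,66),(296,130),(172,288),(15,212)],"short":[(338,247),(476,352),(315,506),(174,388)]}
tr={k:[(130+a/4,140+b/4) for a,b in v] for k,v in tr.items()}
tr["bar"]=[(250+a/4,230+b/4) for a,b in [(133,37),(320,98),(234,306),(36,232)]]
tr["tall"]=[(250+a/4,230+b/4) for a,b in [(485,139),(665,246),(538,445),(350,322)]]
tr["nut"]=[(380+310/4,190+373/4),(380+518/4,190+460/4)]
import json
out={}
def corners(p,n=4):
    x,y,a=p; R=np.array([[np.cos(a),-np.sin(a)],[np.sin(a),np.cos(a)]])
    L=np.array([(-.039,-.055),(-.039,.055),(.087,.055),(.087,-.055)])
    return np.c_[(L@R.T)+[x,y],np.full(4,.016)]
for k,v in tr.items():
    v=np.array(v); n=len(v)
    best=None
    for flip in (0,1):
      idx=[0,1,2,3] if not flip else [1,0,3,2]
      x0=onz(s,*v[0],.016)[:2]
      for a0 in np.arange(-3,3,1.):
        r=least_squares(lambda p:(proj(s,corners(p)[idx][:n])-v).ravel(),[*x0,a0])
        if n==2 and np.dot(r.x[:2],[np.cos(r.x[2]),np.sin(r.x[2])])<0: continue
        if best is None or r.cost<best.cost: best=r
    out[k]=best.x.tolist(); print(k,f(best.x,4),np.degrees(best.x[2]),"rms px",np.sqrt(2*best.cost/(2*n)))
json.dump(out,open("trays.json","w"))
for n,cam in(("s",s),("d",d)):
    im=cam["image"][:,:,::-1].copy()
    im=cv2.resize(im,None,fx=2,fy=2,interpolation=cv2.INTER_CUBIC)
    for k,p in out.items():
        q=proj(cam,corners(p)); cv2.polylines(im,[np.int32(q*2+.5)],True,(0,255,0),1)
        q=proj(cam,[p[0],p[1],.004])[0]; cv2.circle(im,tuple(np.int32(q*2)),3,(0,0,255),-1)
    for k,(u,v,z) in it.items():
        q=proj(cam,onz(s,u,v,z))[0]; cv2.circle(im,tuple(np.int32(q*2+.5)),2,(0,0,255),-1)
    im=im[200:750,180:980] if n=="s" else im[250:700,320:960]
    cv2.imwrite(f"pics/ov_{n}.png",im)
E
```

```text
cams [1.05489072 0.31605957 0.97204472] [0.07630456 0.94671899 0.92090917]
tall [0.4134 0.1486 0.075 ] side px [[327.2 240. ]]
short [ 0.3757 -0.2878  0.045 ] side px [[394.  164.2]]
turq [ 0.3151 -0.2914  0.045 ] side px [[412.7 168.6]]
nut [0.3756 0.2966 0.02  ] side px [[315.3 301.1]]
collar [ 0.4506 -0.1621  0.016 ] side px [[357.1 186.7]]
barA [ 0.4506 -0.0109  0.018 ] side px [[337.8 215.2]]
barB [ 4.933e-01 -4.000e-04  1.800e-02] side px [[322.8 213. ]]
brass [ 0.4591 -0.2337  0.01  ] side px [[362.7 175.1]]
p1 [ 0.3937 -0.0764  0.02  ] side px [[364.5 207. ]]
blk [0.3994 0.0766 0.003 ] side px [[342.1 243.9]]
p2 [0.454  0.2353 0.02  ] side px [[297.6 272.6]]
blueA [ 0.3792 -0.0191  0.018 ] side px [[362.  220.8]]
blueB [0.3444 0.0078 0.018 ] side px [[370.3 230.4]]
nut c [0.37825979 0.29596087]
[ 1.960000e-02 -1.639334e+02]
[2.150000e-02 1.432894e+02]
[1.86000e-02 8.46186e+01]
[ 0.0196 13.4991]
[ 2.14000e-02 -3.81615e+01]
[ 1.74000e-02 -9.50966e+01]
collar [ 0.5386 -0.3607  0.0137] 0.7826642842745265 rms px 0.5548304762882008
short [ 0.6082 -0.1862 -0.2024] -11.5979255237975 rms px 0.6654753218491105
bar [0.6058 0.0173 0.1195] 6.847424469891375 rms px 0.2952683400102025
tall [ 0.5882  0.2033 -0.1284] -7.358413010945736 rms px 0.31936433075104015
nut [0.5377 0.3843 0.0192] 1.0998189989114577 rms px 0.423152333187259
```

View pics/ov_s.png

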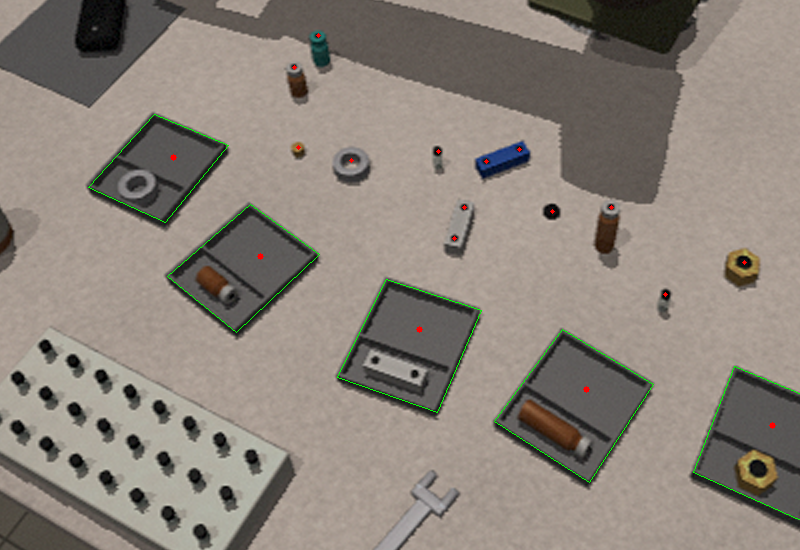

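View pics/ov_d.png

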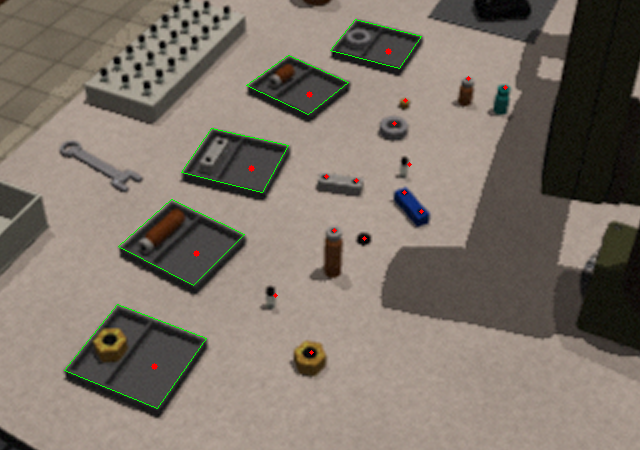

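The crops confirm the choices and both cameras agree: the amber vial, silver bar, collar, nut and tall vial are the loose items, and all five trays fit their outlines. I'll start with the tall vial, turning to yaw 0 and travelling high.

Request:
arm_command --series '[[[0.05, 0.03, 0, 0, 0, 0, 0.13], [0.05, 0.03, 0, 0, 0, 0, 0.13], [0.05, 0.03, -0.05, 0, 0, 0, 0], [0.05, 0.03, -0.05, 0, 0, 0, 0], [0.05, 0.03, -0.05, 0, 0, 0, 0], [0.05, 0.03, -0.05, 0, 0, 0, 0], [0.05, 0.03, -0.05, 0, 0, 0, 0], [0.05, 0.02, -0.05, 0, 0, 0, 0], [0.05, 0.0, -0.05, 0, 0, 0, 0], [0.05, 0.0, -0.05, 0, 0, 0, 0]]]' --grip_force 40

```text
clock: 1.4
eef_pos: [0.4053, -0.2069, 0.2273]
ee_rot: [-3.134, 0.002, -0.015]
contact_force: [0.7, 0.5, 0.5]
finger_gap: 0.0499
```

Request:
arm_command --series '[[[0.05, 0.0, -0.05, 0, 0, 0, -0.015], [0.05, 0.0, -0.05, 0, 0, 0, 0], [0.05, 0, -0.05, 0, 0, 0, 0], [0.05, 0, -0.05, 0, 0, 0, 0], [0.05, 0, -0.05, 0, 0, 0, 0], [0.05, 0, -0.05, 0, 0, 0, 0], [0.05, 0, -0.03, 0, 0, 0, 0], [0.05, 0.005, 0, 0, 0, 0, 0]]]'

```text
clock: 2.4
eef_pos: [0.4077, 0.1365, 0.2286]
ee_rot: [-3.133, 0.0, 0.004]
contact_force: [0.8, -0.1, -0.6]
finger_gap: 0.0503
```

```bash
cat >> h.py <<'E'
def wsnap(name,show=True):
    from workcell import status,snapshot
    s=snapshot("wrist"); pickle.dump(s,open(name+".pkl","wb")); cv2.imwrite("pics/"+name+".png",s["image"][:,:,::-1])
    o=status.observe(); print(o["clock"],o["eef_pos"].round(4),o["ee_rot"].round(4),o["finger_gap"],o["contact_force"].round(2)); return s
E
python3 - <<'E'
from h import *
s=wsnap("w1")
for P in [(.4134,.1486,.075),(.3765,.2966,.02),(.5377,.3843,.004),(.5882,.2033,.004),(.472,-.0057,.018)]: print(P,proj(s,P,True))
E
```

```text
2.45 [0.4083 0.1356 0.2286] [-3.1336e+00  0.0000e+00  2.9000e-03] 0.050074245965283586 [ 0.44 -1.18 -0.41]
(0.4134, 0.1486, 0.075) [[308.90188942 174.28074591]]
(0.3765, 0.2966, 0.02) [[193.50159679 194.29318275]]
(0.5377, 0.3843, 0.004) [[134.81587407  73.80164232]]
(0.5882, 0.2033, 0.004) [[265.86021616  19.66167361]]
(0.472, -0.0057, 0.018) [[441.26885736 118.25330878]]
```

View pics/w1.png

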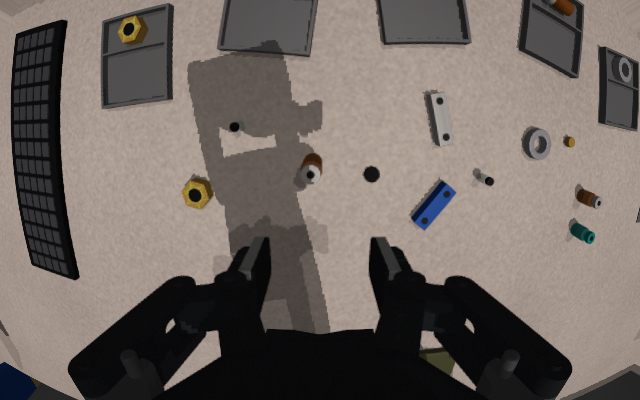

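```bash
python3 - <<'E'
from h import *
s=load("w1.pkl")
crop(s,170,140,160,75,5,"wc1.png"); crop(s,400,70,160,90,5,"wc2.png")
E
```

```text
(no output)
```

View pics/wc1.png

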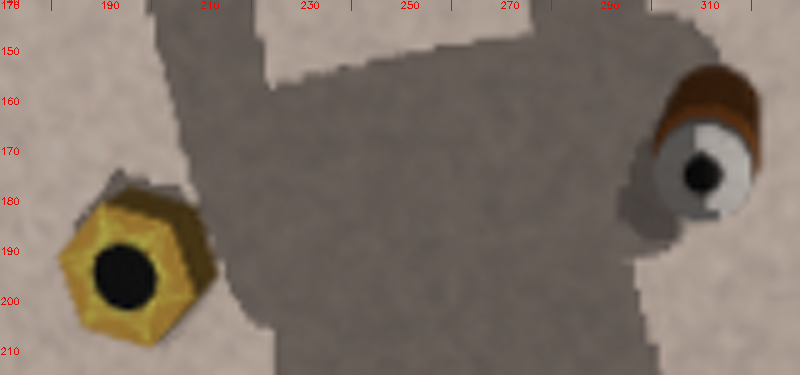

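View pics/wc2.png

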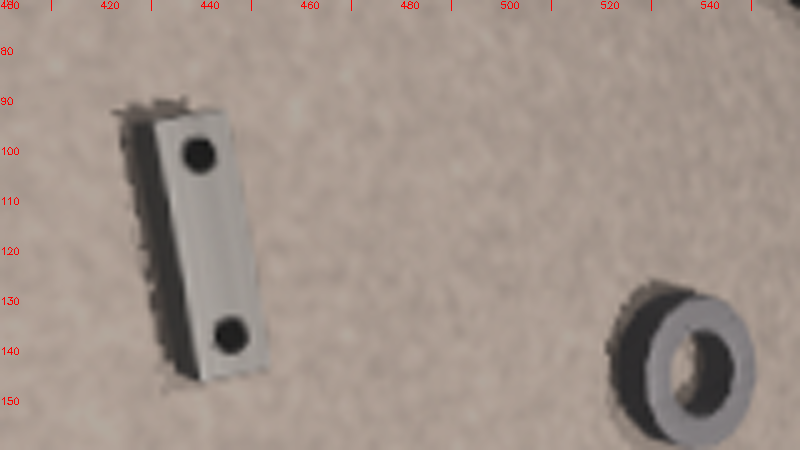

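```bash
python3 - <<'E'
from h import *
s=load("w1.pkl")
print("tall",onz(s,170+703/5,140+172/5,.075,True))
hx=[(105,203),(178,213),(198,294),(152,346),(85,328),(60,260)]
P=np.array([onz(s,170+a/5,140+b/5,.02,True)[:2] for a,b in hx]); c=P.mean(0); print("nut",c,onz(s,170+125/5,140+277/5,.02,True))
a=np.degrees(np.arctan2(P[:,1]-c[1],P[:,0]-c[0])); print(a%60,np.hypot(*(P-c).T))
A=onz(s,400+199/5,70+155/5,.018,True);B=onz(s,400+231/5,70+335/5,.018,True);print("bar",(A+B)/2,np.degrees(np.arctan2(*(A-B)[1::-1])),np.linalg.norm(A-B))
print("collar",onz(s,400+701/5,70+371/5,.016,True))
E
```

```text
tall [0.41328893 0.14693326 0.075     ]
nut [0.37571336 0.29353144] [0.37506754 0.29465404 0.02      ]
[14.19551404 16.25196424 15.18989206 13.05353664 15.17776858 19.0342703 ] [0.01904563 0.02189612 0.0192045  0.01929    0.02015815 0.01954081]
bar [ 0.47117226 -0.00824623  0.018     ] 14.025682947930232 0.044041345083365095
collar [ 0.45076373 -0.16527496  0.016     ]
```

Request:
arm_command --series '[[[0.05, 0.005, -0.0125, 0, -0.008, 0, 0], [0.05, 0, 0, 0.05, 0, 0, 0], [0.05, 0, 0, 0.05, 0, 0, 0], [0.05, 0, 0, 0.03, 0, 0, 0]]]'

```text
clock: 2.95
eef_pos: [0.4186, 0.1472, 0.0994]
ee_rot: [-3.141, -0.01, -0.004]
contact_force: [0.3, -0.6, -0.1]
finger_gap: 0.0499
```

Request:
arm_command --series '[[[0.05, -0.005, 0, 0, 0, -0.01, 0], [0.05, 0, 0, 0.03, 0, 0, 0], [0.05, 0, 0, 0.03, 0, 0, 0], [0.05, 0, 0, 0.02, 0, 0, 0], [0.05, 0, 0, 0.0, 0, 0, 0]]]'

```text
clock: 3.58
eef_pos: [0.4171, 0.1462, 0.0218]
ee_rot: [-3.14, -0.003, -0.009]
contact_force: [-0.0, 0.3, 0.7]
finger_gap: 0.0499
```

```bash
python3 - <<'E'
from h import *
wsnap("w2")
E
```

```text
3.625 [0.4182 0.1465 0.0229] [-3.1396 -0.0053 -0.0094] 0.049633201712719587 [ 0.79  0.21 -0.24]
```

View pics/w2.png

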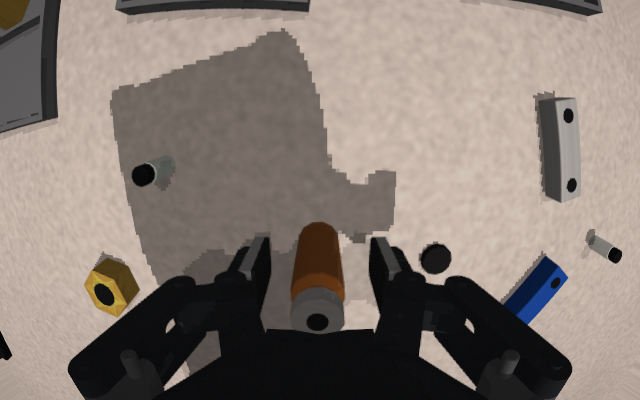

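The vial at (318,300) stands between the pads. I'll centre in x and close.

Request:
arm_command --series '[[[0.05, -0.004, 0, 0.003, 0, -0.004, -0.009], [0.01, 0, 0, 0, 0, 0, 0], [0.01, 0, 0, 0, 0, 0, 0], [0.01, 0, 0, 0, 0, 0, 0], [0.01, 0, 0, 0, 0, 0, 0], [0.01, 0, 0, 0, 0, 0, 0]]]'

```text
clock: 4.38
eef_pos: [0.4173, 0.1472, 0.0243]
ee_rot: [-3.138, -0.009, -0.0]
contact_force: [0.2, 0.7, -0.2]
finger_gap: 0.0218
```

Request:
arm_command --series '[[[0.01, 0, 0, -0.03, 0, 0, 0], [0.01, 0, 0, -0.04, 0, 0, 0], [0.01, 0.01, 0, -0.03, 0, 0, 0], [0.01, 0.04, -0.015, 0, 0, -0.005, 0], [0.01, 0.04, -0.015, 0, 0, 0, 0], [0.01, 0.04, -0.015, 0, 0, 0, 0], [0.01, 0.03, -0.01, 0, 0, 0, 0], [0.01, 0.01, 0, 0, 0, 0, 0], [0.01, 0, 0, 0, 0, 0, 0]]]'

```text
clock: 5.5
eef_pos: [0.5895, 0.203, 0.1259]
ee_rot: [-3.139, 0.0, -0.0]
contact_force: [-0.3, -0.3, -0.0]
finger_gap: 0.022
```

```bash
python3 - <<'E'
from h import *
s=wsnap("w3")
for p in [(.5882,.2033)]: print(proj(s,(*p,.004),True))
E
```

```text
5.55 [0.5891 0.2029 0.1259] [-3.1391e+00  4.0000e-04 -0.0000e+00] 0.021978611545733266 [-0.15  0.19 -0.66]
[[319.91130003 189.65377026]]
```

View pics/w3.png

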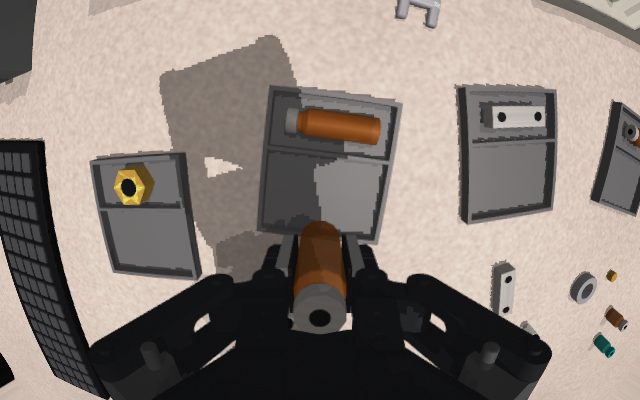

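Request:
arm_command --series '[[[0.01, 0, 0, 0.03, 0, 0, 0], [0.01, 0, 0, 0.03, 0, 0, 0], [0.01, 0, 0, 0.02, 0, 0, 0], [0.01, 0, 0, 0.012, 0, 0, 0], [0.01, 0, 0, 0, 0, 0, 0]]]'

```text
clock: 6.18
eef_pos: [0.5859, 0.2021, 0.0328]
ee_rot: [-3.139, -0.0, -0.0]
contact_force: [-0.8, -0.2, -0.2]
finger_gap: 0.0221
```

Request:
arm_command --series '[[[0.01, 0, 0, 0.002, 0, 0, 0], [0.01, 0, 0, 0.002, 0, 0, 0], [0.01, 0, 0, 0.001, 0, 0, 0]]]'

```text
clock: 6.55
eef_pos: [0.5879, 0.2026, 0.0304]
ee_rot: [-3.138, -0.005, -0.0]
contact_force: [-0.3, 0.3, -0.5]
finger_gap: 0.0222
```

Request:
arm_command --series '[[[0.01, 0, 0, 0.002, 0, 0, 0], [0.01, 0, 0, 0.001, 0, 0, 0]]]'

```text
clock: 6.8
eef_pos: [0.5884, 0.2028, 0.0279]
ee_rot: [-3.137, -0.006, -0.0]
contact_force: [-0.2, -0.6, 0.2]
finger_gap: 0.0219
```

```bash
python3 - <<'E'
from h import *
from workcell import snapshot,status
s=wsnap("w4")
d=snapshot("side"); crop(d,205,215,100,65,8,"d4.png")
print(status.observe()["eef_pos"],status.observe()["contact_force"])
E
```

```text
6.85 [0.5883 0.2028 0.0278] [-3.1375e+00 -5.9000e-03 -4.0000e-04] 0.02207699768617137 [ 1.12 -0.54  0.26]
[0.58828412 0.20277173 0.02779508] [-0.14572488 -0.05002583 -0.82858752]
```

View pics/d4.png

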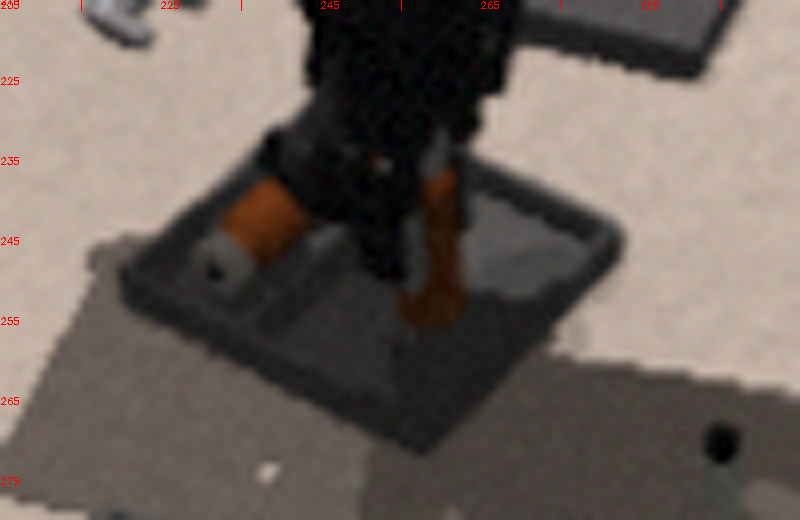

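Request:
arm_command --series '[[[0.01, 0, 0, 0.0015, 0, -0.005, 0], [0.01, 0, 0, 0.001, 0, 0, 0]]]'

```text
clock: 7.15
eef_pos: [0.5887, 0.2029, 0.0277]
ee_rot: [-3.138, -0.0, -0.0]
contact_force: [-3.9, -0.8, 4.6]
finger_gap: 0.022
```

Contact is felt at 4.6 N, so the vial is on the floor. I'll open and rise.

Request:
arm_command --series '[[[0.03, 0, 0, 0, 0, 0, 0], [0.04, 0, 0, 0, 0, 0, 0], [0.05, 0, 0, 0, 0, 0, 0], [0.05, 0, 0, 0, 0, 0, 0], [0.05, 0, 0, -0.02, 0, 0, 0], [0.05, 0, 0, -0.04, 0, 0, 0], [0.05, 0, 0, -0.04, 0, 0, 0], [0.05, 0, 0, -0.04, 0, 0, 0]]]'

```text
clock: 8.15
eef_pos: [0.5868, 0.2018, 0.1708]
ee_rot: [-3.139, 0.006, -0.0]
contact_force: [-0.2, 0.5, 0.0]
finger_gap: 0.0501
```

```bash
python3 - <<'E'
from h import *
s=wsnap("w5")
E
```

```text
8.2 [0.5903 0.2027 0.1785] [-3.1365e+00 -4.9000e-03 -1.0000e-04] 0.05024150316295044 [2.46 0.6  4.87]
```

View pics/w5.png

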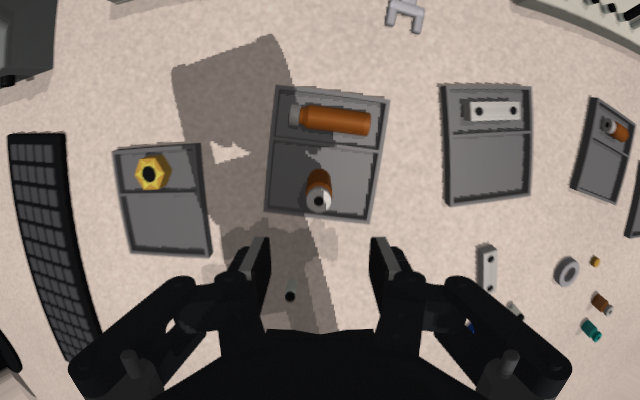

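The tall vial stands upright in its bay at (319,195). Next is the short vial.

Request:
arm_command --series '[[[0.05, -0.02, 0.05, 0, -0.003, -0.003, 0], [0.05, -0.02, 0.05, 0, 0, 0, 0], [0.05, -0.02, 0.05, 0, 0, 0, 0], [0.05, -0.02, 0.05, 0, 0, 0, 0], [0.05, -0.02, 0.05, 0, 0, 0, 0], [0.05, -0.02, 0.05, 0, 0, 0, 0], [0.05, -0.02, 0.05, 0, 0, 0, 0], [0.05, -0.02, 0.05, 0, 0, 0, 0], [0.05, -0.02, 0.05, 0, 0, 0, 0], [0.05, -0.02, 0.04, 0, 0, 0, 0], [0.05, -0.01, 0, 0, 0, 0, 0], [0.05, 0, 0, 0, 0, 0, 0]]]'

```text
clock: 9.7
eef_pos: [0.3805, -0.3026, 0.1963]
ee_rot: [3.134, -0.035, 0.003]
contact_force: [0.6, 0.8, 0.1]
finger_gap: 0.0499
```

```bash
python3 - <<'E'
from h import *
s=wsnap("w6")
print(proj(s,(.3757,-.2878,.045),True)); crop(s,240,120,150,110,5,"w6c.png")
E
```

```text
9.75 [ 0.381  -0.3025  0.1964] [ 3.1336 -0.0351  0.0037] 0.049879616621785305 [ 0.7  -0.78  0.11]
[[303.6958514  190.67260507]]
```

View pics/w6c.png

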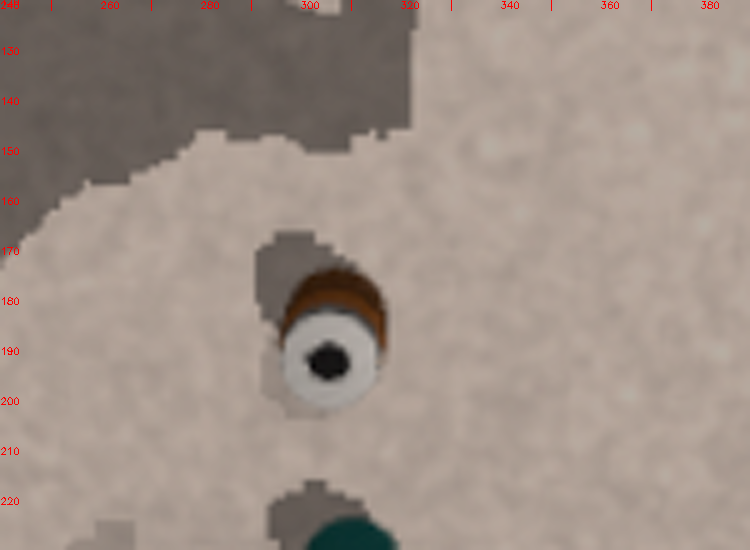

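Cap centre at (305.5,191.5), within 2 px of the prediction; the turquoise one is behind at (310,228). I'll level the tool and descend.

Request:
arm_command --series '[[[0.05, -0.006, -0.0135, 0, 0.008, -0.035, 0.003], [0.05, 0, 0, 0.04, 0, 0, 0], [0.05, 0, 0, 0.04, 0, 0, 0], [0.05, 0, 0, 0.03, 0, 0, 0], [0.05, 0, 0, 0, 0, 0, 0]]]'

```text
clock: 10.38
eef_pos: [0.3777, -0.2816, 0.0854]
ee_rot: [-3.141, 0.003, 0.01]
contact_force: [0.4, -0.1, -0.9]
finger_gap: 0.0502
```

Request:
arm_command --series '[[[0.05, -0.0025, 0.007, 0, 0, 0.003, 0.01], [0.05, 0, 0, 0.03, 0, 0, 0], [0.05, 0, 0, 0.02, 0, 0, 0], [0.05, 0, 0, 0.01, 0, 0, 0]]]'

```text
clock: 10.88
eef_pos: [0.3806, -0.2925, 0.0324]
ee_rot: [3.132, -0.01, 0.002]
contact_force: [-0.2, -0.7, 1.0]
finger_gap: 0.05
```

Request:
arm_command --series '[[[0.05, -0.005, -0.0035, 0.0, 0.01, -0.01, 0.0], [0.05, 0, 0, 0.012, 0, 0, 0], [0.05, 0, 0, 0.01, 0, 0, 0], [0.05, 0, 0, 0.004, 0, 0, 0], [0.05, 0, 0, 0.0, 0, 0, 0]]]'

```text
clock: 11.5
eef_pos: [0.3766, -0.2903, 0.0073]
ee_rot: [3.14, -0.002, 0.002]
contact_force: [0.5, 0.4, -0.8]
finger_gap: 0.0501
```

```bash
python3 - <<'E'
from h import *
s=wsnap("w7")
E
```

```text
11.55 [ 0.3767 -0.2904  0.0075] [ 3.1395e+00 -2.0000e-03  2.1000e-03] 0.050621482581916316 [-0.45 -0.22 -0.04]
```

View pics/w7.png

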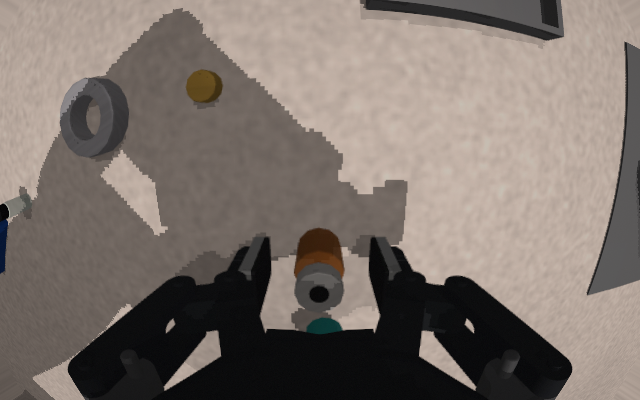

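Request:
arm_command --series '[[[0.05, -0.001, 0, 0.003, 0, 0, 0], [0.01, 0, 0, 0, 0, 0, 0], [0.01, 0, 0, 0, 0, 0, 0], [0.01, 0, 0, 0, 0, 0, 0], [0.01, 0, 0, 0, 0, 0, 0], [0.01, 0, 0, 0, 0, 0, 0]]]'

```text
clock: 12.3
eef_pos: [0.3762, -0.2909, 0.0051]
ee_rot: [3.138, -0.003, 0.002]
contact_force: [1.1, 0.2, 0.6]
finger_gap: 0.0212
```

Request:
arm_command --series '[[[0.01, 0, 0, -0.03, 0, 0, 0], [0.01, 0, 0, -0.04, 0, 0, 0], [0.01, 0.01, 0, -0.02, 0, 0, 0], [0.01, 0.04, -0.02, 0, 0, 0, 0], [0.01, 0.045, -0.02, 0, 0, 0, 0], [0.01, 0.045, -0.02, 0, 0, 0, 0], [0.01, 0.045, -0.02, 0, 0, 0, 0], [0.01, 0.035, -0.015, 0, 0, 0, 0], [0.01, 0.01, -0.005, 0, 0, 0, 0], [0.01, 0, 0, 0, 0, 0, 0]]]'

```text
clock: 13.55
eef_pos: [0.6118, -0.1873, 0.0975]
ee_rot: [3.138, -0.002, 0.0]
contact_force: [-0.3, -0.9, -0.9]
finger_gap: 0.0214
```

```bash
python3 - <<'E'
from h import *
s=wsnap("w8")
E
```

```text
13.6 [ 0.6113 -0.1875  0.0975] [ 3.1383e+00 -2.2000e-03 -6.0000e-04] 0.02167438898879767 [-0.56  0.38 -0.24]
```

View pics/w8.png

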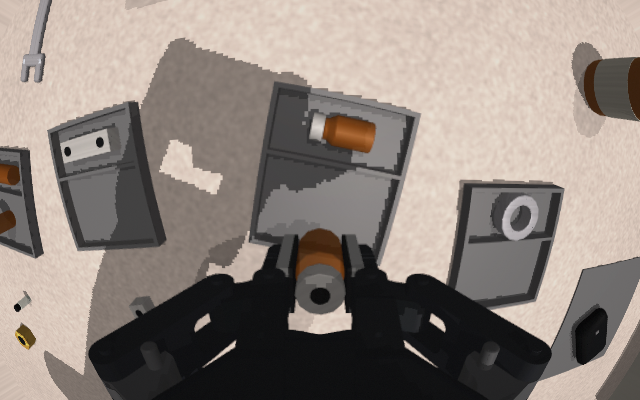

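Request:
arm_command --series '[[[0.01, -0.003, -0.001, 0.03, 0, 0, 0], [0.01, 0, 0, 0.03, 0, 0, 0], [0.01, 0, 0, 0.015, 0, 0, 0], [0.01, 0, 0, 0.006, 0, 0, 0], [0.01, 0, 0, 0, 0, 0, 0]]]'

```text
clock: 14.22
eef_pos: [0.6049, -0.1905, 0.0164]
ee_rot: [3.137, -0.003, -0.006]
contact_force: [0.6, -0.1, -0.4]
finger_gap: 0.0215
```

Request:
arm_command --series '[[[0.01, 0.002, -0.004, 0.003, 0.004, 0, -0.006], [0.01, 0, 0, 0.002, 0, 0, 0], [0.01, 0, 0, 0.0015, 0, 0, 0]]]'

```text
clock: 14.6
eef_pos: [0.609, -0.187, 0.0124]
ee_rot: [3.139, -0.008, 0.001]
contact_force: [-0.0, 0.1, -0.4]
finger_gap: 0.0219
```

Request:
arm_command --series '[[[0.01, 0, 0, 0.0015, 0.002, -0.004, 0], [0.01, 0, 0, 0.0015, 0, 0, 0]]]'

```text
clock: 14.85
eef_pos: [0.6094, -0.187, 0.0096]
ee_rot: [3.141, -0.004, 0.001]
contact_force: [0.5, 0.1, -0.4]
finger_gap: 0.0214
```

Request:
arm_command --series '[[[0.01, 0, 0, 0.0015, 0, -0.002, 0], [0.01, 0, 0, 0.001, 0, 0, 0]]]'

```text
clock: 15.1
eef_pos: [0.6095, -0.187, 0.009]
ee_rot: [-3.142, -0.0, 0.001]
contact_force: [-3.8, 1.5, 6.6]
finger_gap: 0.0214
```

Seated, with 6.6 N felt. I'll release.

Request:
arm_command --series '[[[0.03, 0, 0, 0, 0, 0, 0], [0.04, 0, 0, 0, 0, 0, 0], [0.05, 0, 0, 0, 0, 0, 0], [0.05, 0, 0, 0, 0, 0, 0], [0.05, 0, 0, -0.02, 0, 0, 0], [0.06, 0, 0, -0.04, 0, 0, 0], [0.06, 0, 0, -0.05, 0, 0, 0], [0.06, 0, 0, -0.05, 0, 0, 0], [0.06, 0, 0, -0.02, 0, 0, 0]]]'

```text
clock: 16.23
eef_pos: [0.6087, -0.1868, 0.1969]
ee_rot: [-3.141, 0.001, 0.001]
contact_force: [0.1, 0.3, 0.6]
finger_gap: 0.0599
```

```bash
python3 - <<'E'
from h import *
s=wsnap("w9")
E
```

```text
16.275 [ 0.6094 -0.187   0.1987] [ 3.1411e+00 -1.6000e-03  1.1000e-03] 0.059788348849485105 [0.75 0.43 1.5 ]
```

View pics/w9.png

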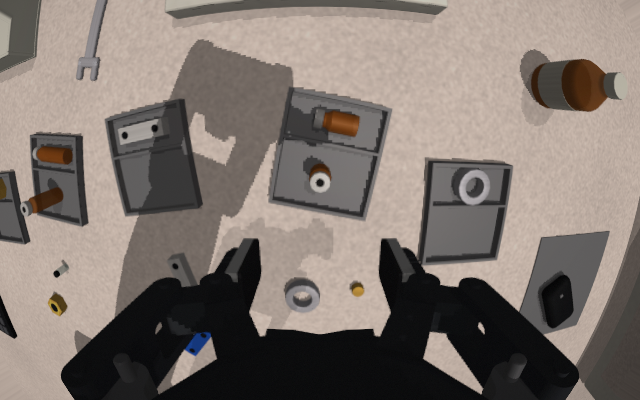

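The short vial is upright in its bay at (320,180). Next is the nut.

Request:
arm_command --series '[[[0.06, -0.023, -0.048, 0, 0, 0, 0], [0.06, -0.023, -0.048, 0, 0, 0, 0], [0.06, -0.023, -0.048, 0, 0, 0, 0], [0.06, -0.023, -0.048, 0, 0, 0, 0], [0.06, -0.023, -0.048, 0, 0, 0, 0], [0.06, -0.023, -0.048, 0, 0, 0, 0], [0.06, -0.023, -0.048, 0, 0, 0, 0], [0.06, -0.023, -0.048, 0, 0, 0, 0], [0.06, -0.023, -0.048, 0, 0, 0, 0], [0.06, -0.02, -0.04, 0, 0, 0, 0], [0.06, 0, 0, 0, 0, 0, -0.13], [0.06, 0, 0, 0, 0, 0, -0.13], [0.06, 0, 0, 0, 0, 0, 0]]]'

```text
clock: 17.9
eef_pos: [0.3646, 0.2967, 0.1798]
ee_rot: [3.141, 0.026, 0.267]
contact_force: [-0.4, 0.2, 0.6]
finger_gap: 0.0599
```

```bash
python3 - <<'E'
from h import *
s=wsnap("w10")
print(proj(s,(.376,.296,.02),True)); crop(s,260,120,140,110,5,"w10c.png")
E
```

```text
17.95 [0.3646 0.2966 0.1798] [3.1414 0.0263 0.2663] 0.06031720446856599 [ 0.13  0.1  -0.74]
[[323.8928476  164.16871244]]
```

View pics/w10c.png

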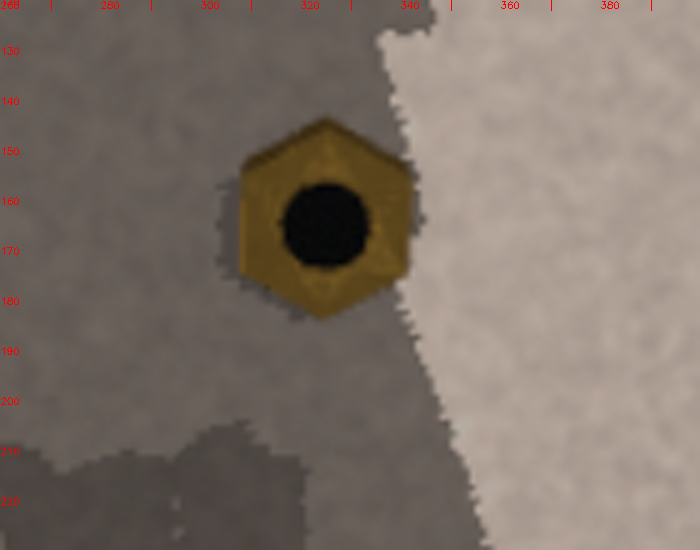

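Request:
arm_command --series '[[[0.06, 0.01, 0.004, 0, 0, 0.026, 0], [0.06, 0, 0, 0.04, 0, 0, 0], [0.06, 0, 0, 0.04, 0, 0, 0], [0.06, 0, 0, 0.04, 0, 0, 0], [0.06, 0, 0, 0.015, 0, 0, 0], [0.06, 0, 0, 0, 0, 0, 0]]]'

```text
clock: 18.7
eef_pos: [0.3804, 0.2943, 0.042]
ee_rot: [-3.141, -0.009, 0.256]
contact_force: [-0.1, -0.1, 0.3]
finger_gap: 0.0601
```

```bash
python3 - <<'E'
from h import *
s=wsnap("w11")
print(proj(s,(.3757,.2955,.02),True))
E
```

```text
18.75 [0.3809 0.2946 0.0429] [-3.1409 -0.0102  0.2562] 0.05977819122962247 [-0.43  0.22  0.11]
[[316.71947749 239.31828899]]
```

View pics/w11.png

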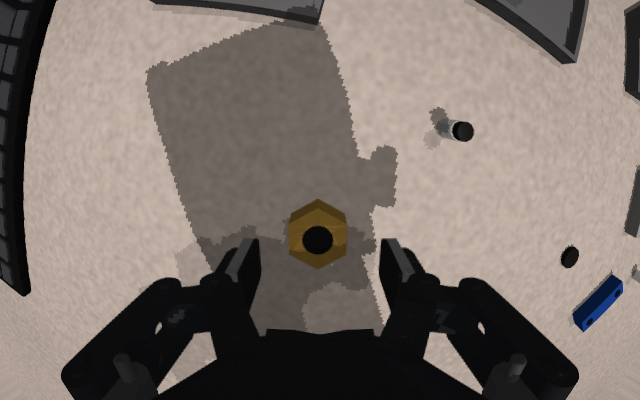

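Request:
arm_command --series '[[[0.06, -0.0045, -0.002, 0, 0, -0.01, -0.01], [0.06, 0, 0, 0.02, 0, 0, 0], [0.06, 0, 0, 0.012, 0, 0, 0], [0.06, 0, 0, 0.007, 0, 0, 0], [0.06, 0, 0, 0, 0, 0, 0]]]'

```text
clock: 19.38
eef_pos: [0.3806, 0.2989, 0.0097]
ee_rot: [-3.137, -0.012, 0.267]
contact_force: [-0.4, 0.2, 0.6]
finger_gap: 0.0602
```

Request:
arm_command --series '[[[0.06, -0.0055, 0.002, 0.004, -0.004, -0.012, 0], [0.06, 0, 0, 0.003, 0, 0, 0], [0.06, 0, 0, 0, 0, 0, 0]]]'

```text
clock: 19.75
eef_pos: [0.3761, 0.2957, 0.0031]
ee_rot: [-3.141, -0.0, 0.267]
contact_force: [-0.1, 0.6, 1.1]
finger_gap: 0.0599
```

Request:
arm_command --series '[[[0.02, 0, 0, 0, 0, 0, 0], [0.02, 0, 0, 0, 0, 0, 0], [0.02, 0, 0, 0, 0, 0, 0], [0.02, 0, 0, 0, 0, 0, 0], [0.02, 0, 0, 0, 0, 0, 0]]]' --grip_force 60

```text
clock: 20.38
eef_pos: [0.3765, 0.2959, 0.0036]
ee_rot: [-3.141, -0.001, 0.267]
contact_force: [0.8, -0.4, 1.5]
finger_gap: 0.0326
```

Request:
arm_command --series '[[[0.02, 0, 0, -0.03, 0, 0, 0], [0.02, 0, 0, -0.04, 0, 0, 0], [0.02, 0, 0, -0.02, 0, 0, 0.13], [0.02, 0, 0, 0, 0, 0, 0.13], [0.02, 0.035, -0.02, 0, 0, 0, 0], [0.02, 0.04, -0.022, 0, 0, 0, 0], [0.02, 0.04, -0.022, 0, 0, 0, 0], [0.02, 0.03, -0.015, 0, 0, 0, 0], [0.02, 0.008, -0.004, 0, 0, 0, 0], [0.02, 0, 0, 0, 0, 0, 0]]]'

```text
clock: 21.62
eef_pos: [0.5303, 0.3791, 0.0917]
ee_rot: [3.139, 0.006, -0.001]
contact_force: [-0.4, -0.5, -1.0]
finger_gap: 0.0323
```

```bash
python3 - <<'E'
from h import *
s=wsnap("w12")
print(proj(s,(.5377,.3843,.004),True))
E
```

```text
21.675 [0.5299 0.3789 0.0916] [ 3.1388e+00  6.0000e-03 -1.1000e-03] 0.032414200757620575 [ 0.25 -0.48 -1.27]
[[312.9951348  189.48633691]]
```

View pics/w12.png

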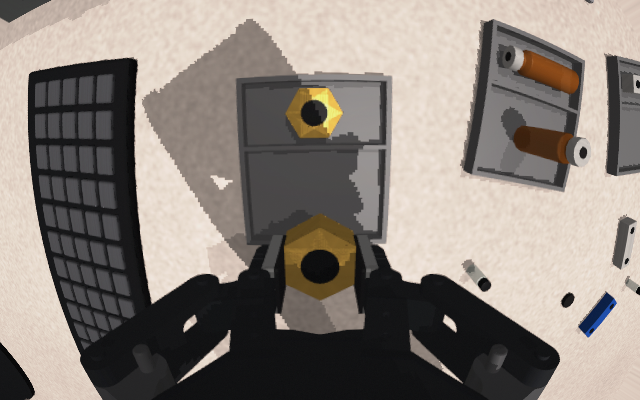

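Request:
arm_command --series '[[[0.02, 0.007, -0.005, 0, 0.003, 0.006, 0], [0.02, 0, 0, 0.03, 0, 0, 0], [0.02, 0, 0, 0.03, 0, 0, 0], [0.02, 0, 0, 0.015, 0, 0, 0], [0.02, 0, 0, 0, 0, 0, 0]]]'

```text
clock: 22.3
eef_pos: [0.5355, 0.3841, 0.0167]
ee_rot: [-3.14, -0.002, -0.0]
contact_force: [0.4, -0.2, -1.7]
finger_gap: 0.0328
```

Request:
arm_command --series '[[[0.02, 0.002, 0, 0.004, 0, 0, 0], [0.02, 0, 0, 0.002, 0, 0, 0], [0.02, 0, 0, 0.0015, 0, 0, 0], [0.02, 0, 0, 0.0015, 0, 0, 0]]]'

```text
clock: 22.8
eef_pos: [0.5399, 0.3855, 0.0111]
ee_rot: [-3.137, -0.008, -0.0]
contact_force: [-0.1, -0.3, -1.3]
finger_gap: 0.0327
```

Request:
arm_command --series '[[[0.02, -0.001, 0, 0.0015, -0.002, -0.004, 0], [0.02, 0, 0, 0.0015, 0, 0, 0], [0.02, 0, 0, 0.001, 0, 0, 0]]]'

```text
clock: 23.18
eef_pos: [0.5391, 0.3857, 0.0077]
ee_rot: [-3.139, -0.004, -0.0]
contact_force: [-2.3, -2.2, 4.9]
finger_gap: 0.0326
```

Request:
arm_command --series '[[[0.04, 0, 0, 0, 0, 0, 0], [0.05, 0, 0, 0, 0, 0, 0], [0.05, 0, 0, 0, 0, 0, 0], [0.05, 0, 0, 0, 0, 0, 0], [0.05, 0, 0, -0.02, 0, 0, 0], [0.06, 0, 0, -0.04, 0, 0, 0], [0.06, 0, 0, -0.05, 0, 0, 0], [0.06, 0, 0, -0.05, 0, 0, 0], [0.06, 0, 0, -0.02, 0, 0, 0]]]'

```text
clock: 24.3
eef_pos: [0.5381, 0.385, 0.1966]
ee_rot: [-3.138, -0.005, -0.0]
contact_force: [0.5, 0.3, -0.2]
finger_gap: 0.0604
```

```bash
python3 - <<'E'
from h import *
s=wsnap("w13")
E
```

```text
24.35 [0.5387 0.3854 0.1983] [-3.137e+00 -6.500e-03 -1.000e-04] 0.06031978171532717 [0.63 0.47 2.83]
```

View pics/w13.png

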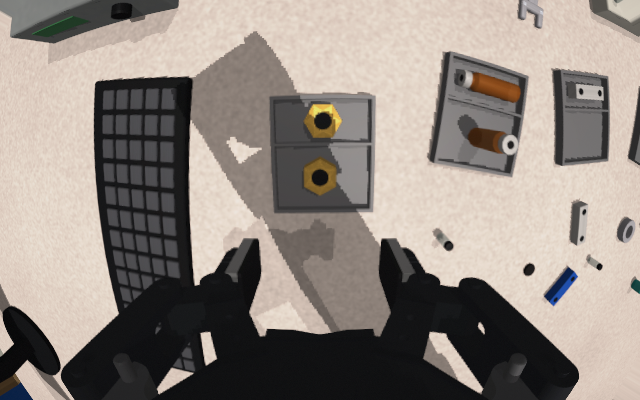

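The nut lies flat in its bay at (320,177). Next is the collar.

Request:
arm_command --series '[[[0.065, -0.008, 0.05, 0, -0.004, -0.006, 0], [0.065, -0.008, 0.05, 0, 0, 0, 0], [0.065, -0.008, 0.05, 0, 0, 0, 0], [0.065, -0.008, 0.05, 0, 0, 0, 0], [0.065, -0.008, 0.05, 0, 0, 0, 0], [0.065, -0.008, 0.05, 0, 0, 0, 0], [0.065, -0.008, 0.05, 0, 0, 0, 0], [0.065, -0.008, 0.05, 0, 0, 0, 0], [0.065, -0.008, 0.05, 0, 0, 0, 0], [0.065, -0.008, 0.05, 0, 0, 0, 0], [0.065, -0.008, 0.04, 0, 0, 0, 0], [0.065, 0, 0, 0, 0, 0, 0], [0.065, 0, 0, 0, 0, 0, 0]]]'

```text
clock: 25.98
eef_pos: [0.4378, -0.1693, 0.1783]
ee_rot: [-3.138, 0.028, 0.002]
contact_force: [0.4, 0.2, -0.6]
finger_gap: 0.0649
```

```bash
python3 - <<'E'
from h import *
s=wsnap("w14")
print(proj(s,(.451,-.164,.016),True)); crop(s,260,120,140,110,5,"w14c.png")
E
```

```text
26.025 [ 0.4379 -0.1691  0.1782] [-3.1383e+00  2.7800e-02  2.3000e-03] 0.06490823619340642 [-0.33  0.27 -0.34]
[[315.15311446 160.95792462]]
```

View pics/w14c.png

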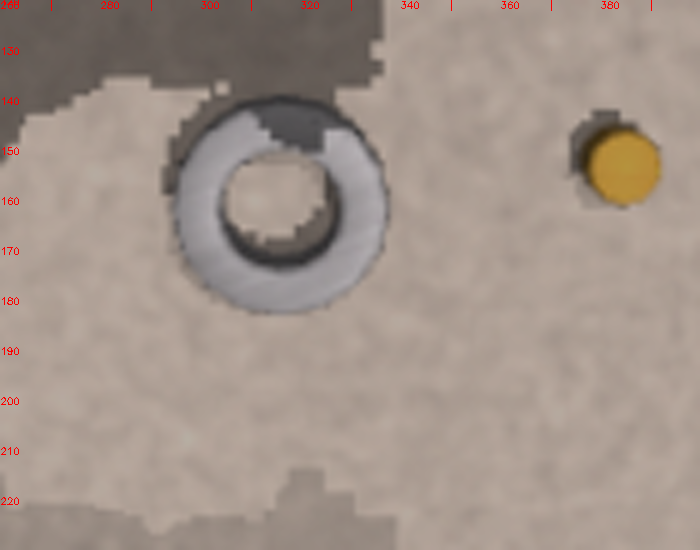

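Request:
arm_command --series '[[[0.065, 0.01, -0.0045, 0, -0.003, 0.028, 0.002], [0.065, 0, 0, 0.04, 0, 0, 0], [0.065, 0, 0, 0.04, 0, 0, 0], [0.065, 0, 0, 0.04, 0, 0, 0], [0.065, 0, 0, 0.015, 0, 0, 0], [0.065, 0, 0, 0, 0, 0, 0]]]'

```text
clock: 26.78
eef_pos: [0.454, -0.1584, 0.0415]
ee_rot: [3.14, -0.011, 0.01]
contact_force: [-0.2, 0.4, 0.6]
finger_gap: 0.0652
```

```bash
python3 - <<'E'
from h import *
s=wsnap("w15")
print(proj(s,(.451,-.1645,.016),True))
E
```

```text
26.825 [ 0.4545 -0.1588  0.0423] [ 3.1398 -0.0124  0.0096] 0.06503444222424387 [-0.51 -0.25 -0.96]
[[330.44632106 234.97084882]]
```

View pics/w15.png

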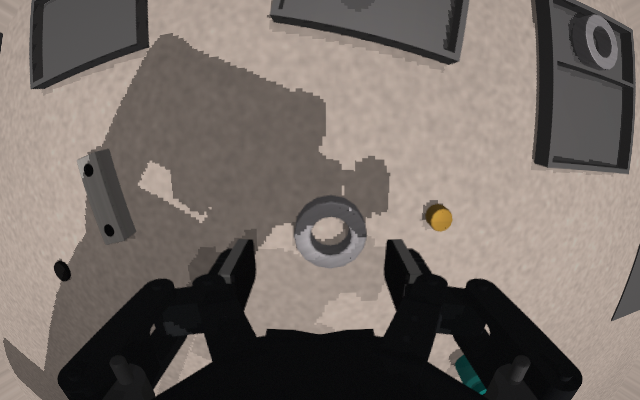

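Request:
arm_command --series '[[[0.065, -0.0045, 0.0055, 0, 0.001, -0.012, 0.01], [0.065, 0, 0, 0.015, 0, 0, 0], [0.065, 0, 0, 0.008, 0, 0, 0], [0.065, 0, 0, 0, 0, 0, 0]]]'

```text
clock: 27.32
eef_pos: [0.4528, -0.1662, 0.0218]
ee_rot: [3.137, -0.007, -0.001]
contact_force: [-0.5, 0.3, -0.1]
finger_gap: 0.0649
```

Request:
arm_command --series '[[[0.065, -0.001, -0.0015, 0.008, 0.004, -0.007, 0], [0.065, 0, 0, 0.007, 0, 0, 0], [0.065, 0, 0, 0.004, 0, 0, 0], [0.065, 0, 0, 0, 0, 0, 0]]]'

```text
clock: 27.82
eef_pos: [0.4517, -0.1646, 0.0013]
ee_rot: [-3.141, 0.001, -0.001]
contact_force: [-0.1, -0.1, 0.3]
finger_gap: 0.0646
```

Request:
arm_command --series '[[[0.03, 0, 0, 0, 0, 0, 0], [0.03, 0, 0, 0, 0, 0, 0], [0.03, 0, 0, 0, 0, 0, 0], [0.03, 0, 0, 0, 0, 0, 0], [0.03, 0, 0, 0, 0, 0, 0]]]'

```text
clock: 28.45
eef_pos: [0.4522, -0.1648, 0.0019]
ee_rot: [3.141, -0.0, -0.001]
contact_force: [-0.7, -0.2, -1.3]
finger_gap: 0.0415
```

Request:
arm_command --series '[[[0.03, 0, 0, -0.03, 0, 0, 0], [0.03, 0, 0, -0.04, 0, 0, 0], [0.03, 0, 0, -0.02, 0, 0, 0], [0.03, 0.02, 0.04, 0, 0, 0, 0], [0.03, 0.02, 0.045, 0, 0, 0, 0], [0.03, 0.02, 0.045, 0, 0, 0, 0], [0.03, 0.018, 0.04, 0, 0, 0, 0], [0.03, 0.008, 0.02, 0, 0, 0, 0], [0.03, 0, 0, 0, 0, 0, 0]]]'

```text
clock: 29.58
eef_pos: [0.5392, -0.3596, 0.0924]
ee_rot: [-3.14, 0.002, -0.0]
contact_force: [-0.1, 0.9, -0.3]
finger_gap: 0.0411
```

```bash
python3 - <<'E'
from h import *
s=wsnap("w16")
print(proj(s,(.5386,-.3607,.004),True))
E
```

```text
29.625 [ 0.5388 -0.3587  0.0922] [-3.1397e+00  2.5000e-03  5.0000e-04] 0.0407334797867376 [-0.32  0.19 -0.5 ]
[[321.67669558 199.56161681]]
```

View pics/w16.png

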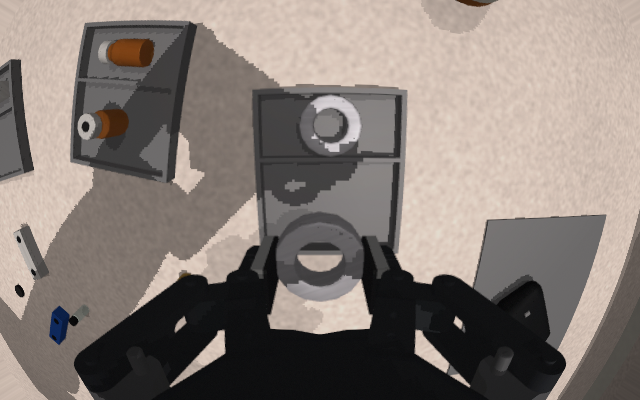

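```bash
python3 - <<'E'
from h import *; import json
s=load("w16.pkl"); p=json.load(open("trays.json"))["collar"]
x,y,a=p;R=np.array([[np.cos(a),-np.sin(a)],[np.sin(a),np.cos(a)]])
L=np.array([(-.039,-.055),(-.039,.055),(.087,.055),(.087,-.055)])
print(proj(s,np.c_[(L@R.T)+[x,y],np.full(4,.016)],True))
for u,v in [(253,91),(406,92)]: print(onz(s,u,v,.016,True))
crop(s,240,70,180,140,4,"w16c.png")
E
```

```text
[[390.89223026 249.50711785]
 [253.60811624 251.22667569]
 [242.89649691  88.02586788]
 [397.63901566  86.12508695]]
[ 0.6223249  -0.31190744  0.016     ]
[ 0.62246452 -0.42080444  0.016     ]
```

View pics/w16c.png

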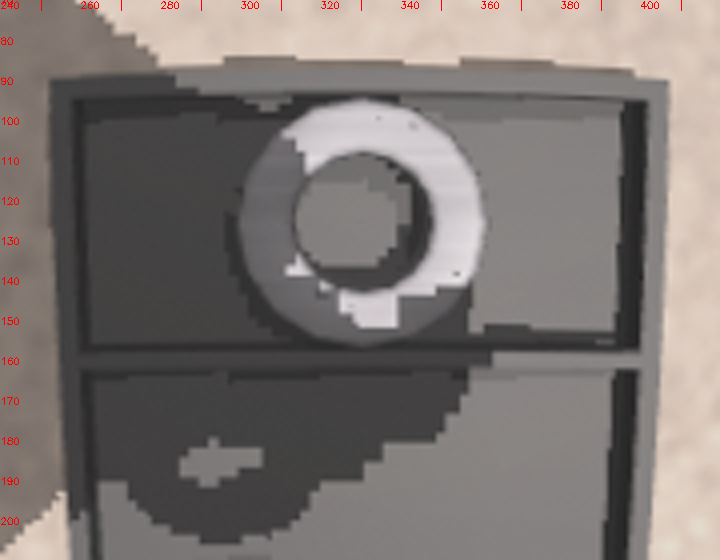

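The wrist view puts this bay about 5 mm further in −y than the scene fit. I'll trust the closer view and descend.

Request:
arm_command --series '[[[0.03, -0.002, 0.0065, 0, -0.002, 0.002, 0], [0.03, 0, 0, 0.03, 0, 0, 0], [0.03, 0, 0, 0.03, 0, 0, 0], [0.03, 0, 0, 0.015, 0, 0, 0], [0.03, 0, 0, 0, 0, 0, 0]]]'

```text
clock: 30.25
eef_pos: [0.5356, -0.3622, 0.0164]
ee_rot: [3.141, 0.0, 0.004]
contact_force: [0.1, -0.5, -0.4]
finger_gap: 0.0411
```

Request:
arm_command --series '[[[0.03, 0, 0.0035, 0.004, 0, 0, 0.004], [0.03, 0, 0, 0.003, 0, 0, 0], [0.03, 0, 0, 0.0015, 0, 0, 0]]]'

```text
clock: 30.62
eef_pos: [0.5373, -0.3672, 0.0107]
ee_rot: [3.138, -0.004, -0.0]
contact_force: [-0.4, -0.2, -1.2]
finger_gap: 0.0411
```

Request:
arm_command --series '[[[0.03, 0, -0.001, 0.002, 0.003, -0.003, 0], [0.03, 0, 0, 0.002, 0, 0, 0], [0.03, 0, 0, 0.0015, 0, 0, 0]]]'

```text
clock: 31.0
eef_pos: [0.5379, -0.3666, 0.0059]
ee_rot: [3.14, -0.002, -0.0]
contact_force: [-3.2, 1.8, 6.3]
finger_gap: 0.0412
```

Seated, with 6.3 N felt. I'll release.

Request:
arm_command --series '[[[0.05, 0, 0, 0, 0, 0, 0], [0.055, 0, 0, 0, 0, 0, 0], [0.055, 0, 0, 0, 0, 0, 0], [0.055, 0, 0, 0, 0, 0, 0], [0.055, 0, 0, -0.02, 0, 0, 0], [0.055, 0, 0, -0.04, 0, 0, 0], [0.055, 0, 0, -0.05, 0, 0, 0], [0.055, 0, 0, -0.05, 0, 0, 0], [0.05, 0, 0, -0.02, 0, 0, 0]]]'

```text
clock: 32.12
eef_pos: [0.5373, -0.3661, 0.1949]
ee_rot: [3.14, -0.002, -0.0]
contact_force: [1.5, 1.0, 0.3]
finger_gap: 0.0499
```

```bash
python3 - <<'E'
from h import *
s=wsnap("w17")
E
```

```text
32.175 [ 0.5379 -0.3666  0.1967] [ 3.1384e+00 -3.9000e-03 -2.0000e-04] 0.05001549987003425 [ 1.25 -0.15  2.31]
```

View pics/w17.png

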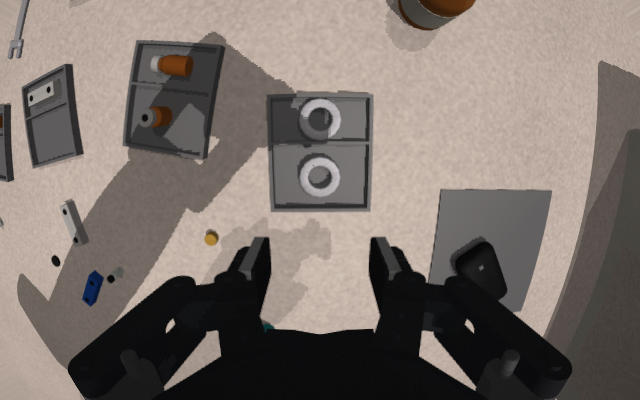

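The collar lies flat in its bay at (320,177). Last is the bar.

Request:
arm_command --series '[[[0.045, -0.009, -0.05, 0, 0.003, -0.004, 0], [0.045, -0.009, -0.05, 0, 0, 0, 0], [0.045, -0.009, -0.05, 0, 0, 0, 0], [0.045, -0.009, -0.05, 0, 0, 0, 0], [0.045, -0.009, -0.05, 0, 0, 0, 0], [0.045, -0.009, -0.05, 0, 0, 0, 0], [0.045, -0.009, -0.05, 0, 0, 0, 0], [0.045, -0.003, -0.01, 0, 0, 0, -0.12], [0.045, 0, 0, 0, 0, 0, -0.125], [0.045, 0, 0, 0, 0, 0, 0]]]'

```text
clock: 33.42
eef_pos: [0.4615, 0.0065, 0.181]
ee_rot: [-3.13, 0.02, 0.25]
contact_force: [-0.4, 0.0, -0.5]
finger_gap: 0.0451
```

```bash
python3 - <<'E'
from h import *
s=wsnap("w18")
print(proj(s,(.4715,-.007,.018),True)); crop(s,260,110,140,110,5,"w18c.png")
E
```

```text
33.475 [0.4615 0.0064 0.1809] [-3.1293  0.0203  0.2495] 0.04468308462340018 [ 0.2  -0.56 -0.39]
[[337.56512252 168.93012149]]
```

View pics/w18c.png

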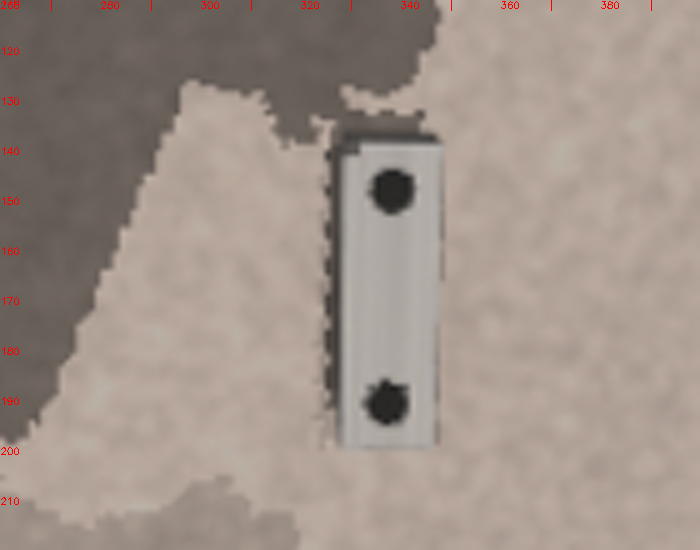

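Request:
arm_command --series '[[[0.045, 0.0055, 0.0145, 0, -0.012, 0.02, 0.01], [0.045, 0, 0, 0.04, 0, 0, 0], [0.045, 0, 0, 0.04, 0, 0, 0], [0.045, 0, 0, 0.04, 0, 0, 0], [0.045, 0, 0, 0.015, 0, 0, 0], [0.045, 0, 0, 0, 0, 0, 0]]]'

```text
clock: 34.22
eef_pos: [0.4745, -0.0123, 0.0428]
ee_rot: [3.137, -0.006, 0.226]
contact_force: [-0.0, 0.7, 0.1]
finger_gap: 0.0453
```

```bash
python3 - <<'E'
from h import *
s=wsnap("w19")
print(proj(s,(.4715,-.007,.018),True))
E
```

```text
34.275 [ 0.475  -0.0123  0.0436] [ 3.1363 -0.0078  0.2263] 0.04472413562955641 [ 0.05 -0.    0.42]
[[310.51416882 233.33487362]]
```

View pics/w19.png

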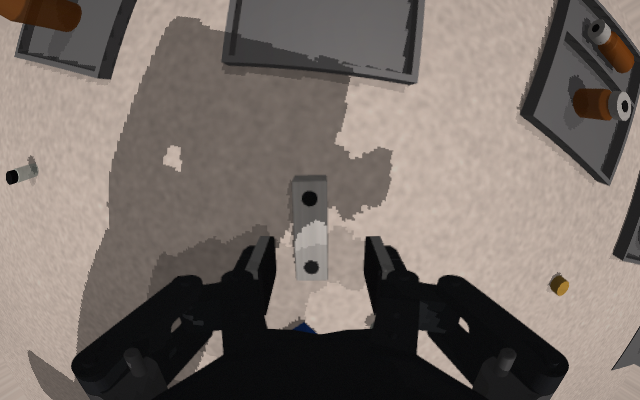

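Request:
arm_command --series '[[[0.045, -0.002, -0.006, 0, 0.005, -0.008, -0.012], [0.045, 0, 0, 0.015, 0, 0, 0], [0.045, 0, 0, 0.008, 0, 0, 0], [0.045, 0, 0, 0, 0, 0, 0]]]'

```text
clock: 34.78
eef_pos: [0.4749, -0.0069, 0.0231]
ee_rot: [3.139, -0.007, 0.239]
contact_force: [0.7, -0.3, -0.7]
finger_gap: 0.0446
```

Request:
arm_command --series '[[[0.045, -0.003, -0.001, 0.008, 0.002, -0.006, 0], [0.045, 0, 0, 0.007, 0, 0, 0], [0.045, 0, 0, 0.004, 0, 0, 0], [0.045, 0, 0, 0, 0, 0, 0]]]'

```text
clock: 35.28
eef_pos: [0.4715, -0.0067, 0.0027]
ee_rot: [3.141, 0.0, 0.239]
contact_force: [-0.1, -0.9, 0.3]
finger_gap: 0.0452
```

Request:
arm_command --series '[[[0.01, 0, 0, 0, 0, 0, 0], [0.01, 0, 0, 0, 0, 0, 0], [0.01, 0, 0, 0, 0, 0, 0], [0.01, 0, 0, 0, 0, 0, 0], [0.01, 0, 0, 0, 0, 0, 0]]]'

```text
clock: 35.9
eef_pos: [0.4721, -0.0068, 0.0033]
ee_rot: [3.141, -0.001, 0.239]
contact_force: [-0.5, -0.7, -0.6]
finger_gap: 0.0186
```

Request:
arm_command --series '[[[0.01, 0, 0, -0.03, 0, 0, 0], [0.01, 0, 0, -0.04, 0, 0, 0], [0.01, 0, 0, -0.03, 0, 0, 0], [0.01, 0, 0, 0, 0, 0, -0.145], [0.01, 0, 0, 0, 0, 0, -0.145], [0.01, 0, 0, 0, 0, 0, -0.145], [0.01, 0, 0, 0, 0, 0, -0.145], [0.01, 0, 0, 0, 0, 0, -0.145], [0.01, 0, 0, 0, 0, 0, -0.145], [0.01, 0, 0, 0, 0, 0, -0.145], [0.01, 0, 0, 0, 0, 0, -0.145], [0.01, 0, 0, 0, 0, 0, -0.145], [0.01, 0, 0, 0, 0, 0, -0.145], [0.01, 0, 0, 0, 0, 0, 0]]]'

```text
clock: 37.65
eef_pos: [0.4698, -0.0064, 0.1049]
ee_rot: [-3.14, 0.0, 1.736]
contact_force: [-0.4, 0.3, -0.6]
finger_gap: 0.0182
```

Request:
arm_command --series '[[[0.01, 0, 0, 0, 0, 0, 0.046], [0.01, 0.002, 0.035, 0, 0, 0, 0], [0.01, 0.002, 0.04, 0, 0, 0, 0], [0.01, 0.002, 0.035, 0, 0, 0, 0], [0.01, 0.001, 0.02, 0, 0, 0, 0], [0.01, 0, 0.008, 0, 0, 0, 0], [0.01, 0, 0, 0, 0, 0, 0]]]'

```text
clock: 38.52
eef_pos: [0.6088, 0.0165, 0.1029]
ee_rot: [-3.137, 0.0, 1.671]
contact_force: [-0.2, 0.3, -0.6]
finger_gap: 0.018
```

```bash
python3 - <<'E'
from h import *; import json
s=wsnap("w20")
x,y,a=json.load(open("trays.json"))["bar"];R=np.array([[np.cos(a),-np.sin(a)],[np.sin(a),np.cos(a)]])
L=np.array([(-.039,-.055),(-.039,.055),(.087,.055),(.087,-.055)])
im=s["image"][:,:,::-1].copy(); q=proj(s,np.c_[(L@R.T)+[x,y],np.full(4,.016)],True); print(q)
cv2.polylines(im,[np.int32(q+.5)],True,(0,255,0),1); cv2.imwrite("pics/w20o.png",im)
E
```

```text
38.575 [0.6084 0.0165 0.1028] [-3.1372 -0.      1.6713] 0.018372130065390714 [-0.32  0.72 -1.34]
[[272.82391715 262.96928438]
 [263.9288346  130.66136681]
 [429.13115676 129.76853548]
 [419.26780084 259.13441682]]
```

View pics/w20o.png

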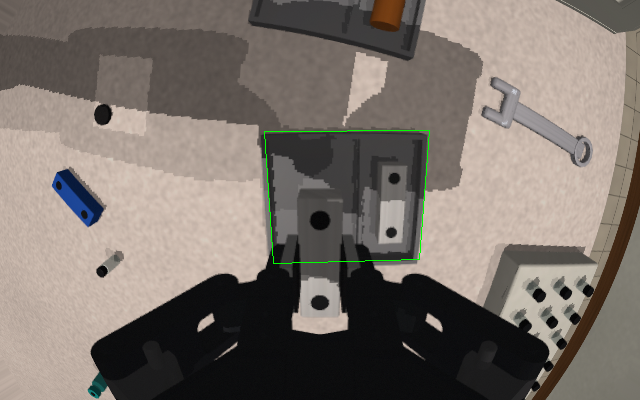

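Request:
arm_command --series '[[[0.01, 0.001, -0.003, 0, -0.004, 0, -0.019], [0.01, 0, 0, 0.03, 0, 0, 0], [0.01, 0, 0, 0.03, 0, 0, 0], [0.01, 0, 0, 0.02, 0, 0, 0], [0.01, 0, 0, 0, 0, 0, 0]]]'

```text
clock: 39.2
eef_pos: [0.6024, 0.0168, 0.0223]
ee_rot: [3.14, 0.0, 1.691]
contact_force: [-0.1, 0.2, 0.4]
finger_gap: 0.0183
```

Request:
arm_command --series '[[[0.01, 0, 0.002, 0.005, 0, 0, 0], [0.01, 0, 0, 0.004, 0, 0, 0], [0.01, 0, 0, 0.003, 0, 0, 0]]]'

```text
clock: 39.58
eef_pos: [0.6068, 0.0169, 0.0128]
ee_rot: [3.135, 0.001, 1.691]
contact_force: [-1.2, 0.1, -1.1]
finger_gap: 0.0182
```

Request:
arm_command --series '[[[0.01, 0, -0.001, 0.002, 0.004, 0, 0], [0.01, 0, 0, 0.002, 0, 0, 0], [0.01, 0, 0, 0.0015, 0, 0, 0]]]'

```text
clock: 39.95
eef_pos: [0.6063, 0.0168, 0.0076]
ee_rot: [3.138, 0.001, 1.691]
contact_force: [-0.6, -0.5, -0.1]
finger_gap: 0.0183
```

Request:
arm_command --series '[[[0.01, 0, 0, 0.0015, 0.002, 0, 0], [0.01, 0, 0, 0.001, 0, 0, 0]]]'

```text
clock: 40.2
eef_pos: [0.6064, 0.0168, 0.0071]
ee_rot: [-3.141, 0.001, 1.692]
contact_force: [-3.3, 0.1, 6.4]
finger_gap: 0.0183
```

Seated, with 6.4 N felt. I'll open narrowly and rise.

Request:
arm_command --series '[[[0.026, 0, 0, 0, 0, 0, 0], [0.028, 0, 0, 0, 0, 0, 0], [0.028, 0, 0, 0, 0, 0, 0], [0.028, 0, 0, 0, 0, 0, 0], [0.028, 0, 0, -0.015, 0, 0, 0], [0.028, 0, 0, -0.03, 0, 0, 0], [0.028, 0, 0, -0.05, 0, 0, 0], [0.03, 0, 0, -0.05, 0, 0, 0], [0.03, 0, 0, -0.05, 0, 0, 0], [0.03, 0, 0, 0, 0, 0, 0]]]'

```text
clock: 41.45
eef_pos: [0.607, 0.017, 0.2136]
ee_rot: [3.138, 0.002, 1.692]
contact_force: [0.2, -0.7, -0.4]
finger_gap: 0.0296
```

```bash
python3 - <<'E'
from h import *
from workcell import snapshot
s=wsnap("w21"); d=snapshot("side"); c=snapshot("scene")
crop(d,180,110,270,230,3,"fd.png") ; crop(c,120,100,260,190,3,"fc.png"); crop(c,320,170,210,190,3,"fc2.png")
E
```

```text
41.5 [0.6055 0.0171 0.2105] [-3.1409e+00  1.2000e-03  1.6915e+00] 0.0304165557753645 [ 0.51  0.68 -1.34]
```

View pics/w21.png

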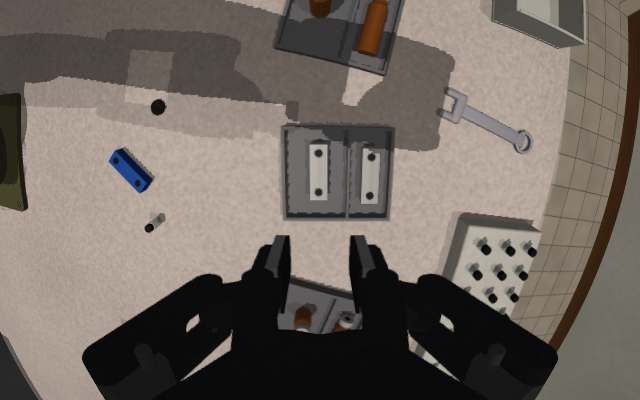

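View pics/fd.png

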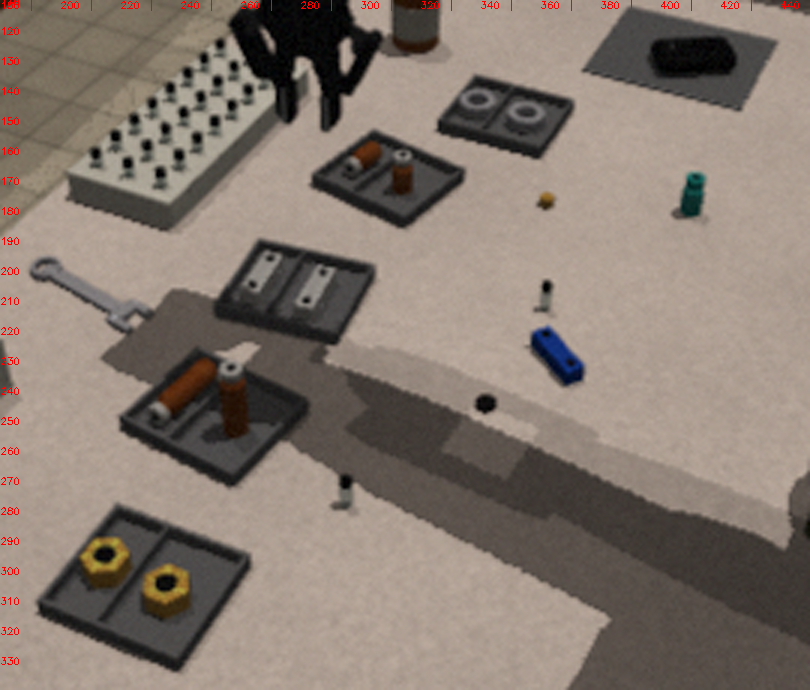

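View pics/fc.png

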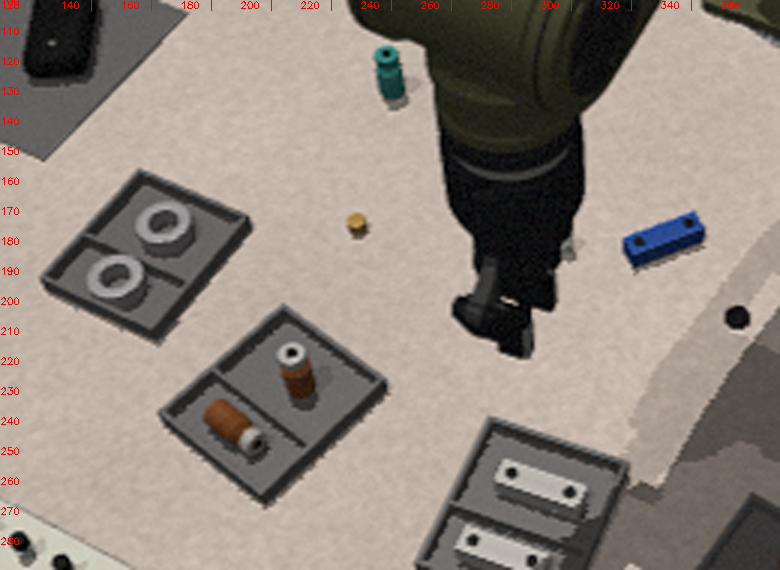

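View pics/fc2.png

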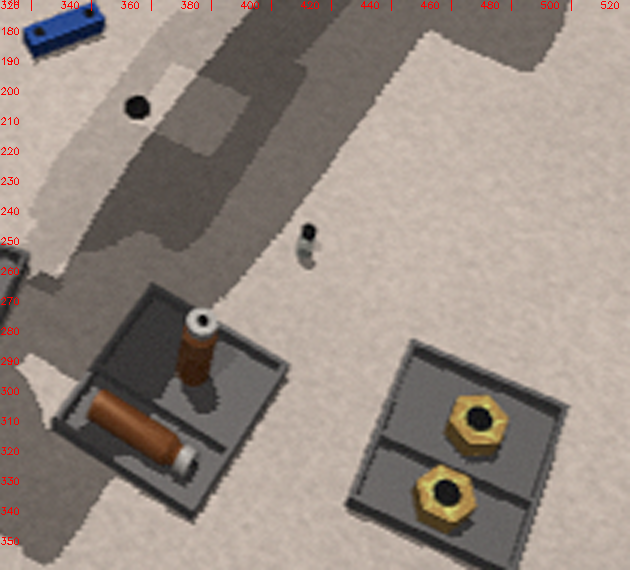

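All five items are in their front bays: vials upright, nut, collar and bar flat, turquoise and blue pieces untouched. The arm is clear, so I'll hand in.

```bash
python3 - <<'E'
from workcell import job_done,status
print(job_done()); print(status.observe()["clock"])
E
```

```text
the job is handed in; nothing more can be done
None
the job is handed in; nothing more can be done
```

I put all five items away in listed order: tall vial, short vial, nut, collar and clamp bar. Each is in the front bay of the tray whose sample matches it, and I handed the job in at about 41.6 s.

- **Final checks:** The last wrist, side and scene pictures show both vials upright and the nut, collar and bar flat in their bays. All five are released, and the arm is clear about 0.2 m up. The turquoise vial, the blue bar and the small clutter have not moved.
- **Forces:** Each item was lowered until contact was felt. The largest contact force I read back was about 7 N.
- **Disagreement:** For the collar tray, the wrist camera put the bay about 5 mm further in −y than the scene-camera fit. I used the closer wrist view, and the collar sits well inside the bay.

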